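# Clamp the vacuum chamber's cover down evenly

## Robot

A 7-joint arm with a two-finger parallel gripper is mounted at the origin on the work surface. World frame = base frame: x ahead of the robot, y to its left, z up, the work surface at z = 0. Lengths are in m, angles in rad, forces in N, time in s.
With the tool pointing down it reaches from about 0.425 to 0.875 m from the base axis. Payload 4.7 kg.
Tool frame: the origin (TCP) lies on the centre line of the jaws, within the pads' length; the fingertips stand 8 mm ahead of it and the grasp point (between the pads) lies 11 mm behind it; z points along the fingers, y is the direction in which the jaws open and shut (so a half turn about z gives the same grasp; the last joint's range is limited). The gripper opens to 87 mm and grips with 3 to 60 N. Pads are 19 mm wide; open, the fingers measure 117 mm over their backs; the gripper's body (75 mm by 190 mm) begins 51 mm behind the grasp point.
Start: joints at [-1.134, 0.321, -0.07, 1.45, 0.023, 1.371, -0.057], TCP at [0.267, 0.593, 0.231] pointing down, gripper open.
Joint ranges: [-2.86, 2.86], [-0.3, 2.09], [-1.38, 1.24], [0.06, 2.45], [-1.56, 4.7], [0.09, 2.05], [-2.69, 2.69]. Speed limits (rad/s): [2.57, 2.57, 3.14, 3.14, 3.14, 3.14, 3.14].

## Interface

Orientations are given as a rotation vector (axis times angle).
In Python, from bench import status, optics, order gives the robot as it stands.
- The arm moves only by the tool step_arm, never from a script. Its argument "rows" is a list of rows, each a list of 3 entries, a list of its own where there are three numbers: the turn, a rotation vector about the tool's x, y, z in degrees, then the shift along the tool's x, y, z in mm, then the finger opening in mm, from 0 to 87. A call has 1 to 12 rows; each row shifts and turns the pose as measured when the row begins, along the tool's axes as they then stand; what a row does not reach is not made up. A row lasts 1/12 s, in which the tool goes at most 41.7 mm and 7.16 degrees, less where a joint would pass 70% of its speed; a pose out of reach is approached as far as the arm can. A call is refused whole if a number of a shift passes 41.7 or a number of a turn 7.16, either way. A call with a gripper value outside its range is refused whole. The fingers move at their own pace and stop on an object; "grip_force" is the grip in N (left out, the last holds). Time passes only in rows, so rows that do not move let the fingers close. It gives the time, the measured TCP pose, the force and the opening at its end, in the units of the state.
- status.get_state(): the state, without advancing time (a new reading comes with each control period).
- optics.get_image(name): name is "side" or "top" or "wrist"; returns a dict with "frame" (420x560x3 uint8, red, green, blue), "range_z" (420x560 float32, m along the optical axis (not along the pixel's ray), 0 where there is no reading), "K" (3x3 intrinsics, pixels), "R" (3x3) and "t" (3): a world point X has camera coordinates R X + t. Camera axes: x right, y down, z forward; pixel columns grow to the right and rows downward; lengths in m; the calibration is good to about 2 mm. A picture is of the moment at which its call begins.
- order.close_job(): hands the job in, once; it reports no verdict.
The state is a dict: "time": time; "joint_positions": joint angles; "qd": joint speeds; "joint_torque": joint torques, N m; "position": TCP position; "tool_rot": TCP orientation; "ft_force": force on the tool from outside, world axes, zero at the start; "torque": the same for the moment, N m; "grip_width": opening from 0.0 (shut) to 1.0 (fully open).
Only numpy, scipy, OpenCV 4.12 (cv2) and the standard library are available. Lean on these libraries where they do the work, as an engineer would, in place of code of your own. Each camera call takes 0.05 s, during which the arm holds its last target.

## Task

Clamp the tilted cover of the vacuum chamber down evenly with its four T-knobs, in two rounds of clockwise turning: first bring every knob about half way, then every knob fully home, and in each round finish one opposite pair before doing the other pair. Do not let the cover tip by running one knob far ahead of the rest, and do not push over or shift the microscope, measuring cylinder or tube rack.

Things in the scene. Friction and masses are not known exactly. Their poses are not given: they have to be found in the camera images.
- rig: Fixed grey cradle of a vacuum demonstration chamber: base plate 250 x 290 mm, 12 mm thick, two side cheeks 137 mm high at 132 mm either side. Origin: centre of the base's underside on the bench; z up. Its front (-x of this frame) faces roughly towards the robot. It carries the white drum-shaped chamber (diameter 252 mm at its rim), fixed and leaning 32 degrees (0.56 rad) towards the rig's -x.
- seat (a point): Centre of the chamber's mouth, 165 mm above the rig's origin. z is the chamber's axis, leaning 32 degrees from vertical towards the rig's -x; x points up the slope away from the robot, y to the left. The cover is fully down when the cover's origin is here.
- cover: Round aluminium cover plate (flange) of 252 mm diameter, 14 mm thick, with a dark sight-glass collar (diameter 100 mm, 12 mm proud) in its middle. Origin: centre of its underside; z is its outward normal. It is spring-lifted by the seal (about 4 to 6 N per knob) against the undersides of the four knobs, up to 9.4 mm above the seat, and can tip: where a knob goes down, its edge goes down.
- knob1 (a joint): Turn of T-handled clamp knob 1 in rad: 0 = slackest, 1.7 = fully home (hard stop). Grows clockwise as seen looking down onto the knob; the knob goes down 5.5 mm per rad along the seat's -z. It turns stiffly (about 0.15 N m) and stays where it is left. Starts between 0 and 0.2. Half way is 0.85.
- knob1_grip (a point): Centre of knob 1's black grip bar (70 x 16 mm, 20 mm tall, one end white, on a 22 mm stem), 50 mm above the cover's top. z: knob axis outward, parallel to the seat's z; x: along the bar to its white end, which points straight outward from the cover's centre when fully home; y: across the 16 mm. Stands 95 mm from the seat's axis at 45 degrees (from seat x towards y), opposite knob 3.
- knob2 (a joint): Turn of T-handled clamp knob 2 in rad: 0 = slackest, 1.7 = fully home (hard stop). Grows clockwise as seen looking down onto the knob; the knob goes down 5.5 mm per rad along the seat's -z. It turns stiffly (about 0.15 N m) and stays where it is left. Starts between 0 and 0.2. Half way is 0.85.
- knob2_grip (a point): Centre of knob 2's black grip bar (70 x 16 mm, 20 mm tall, one end white, on a 22 mm stem), 50 mm above the cover's top. z: knob axis outward, parallel to the seat's z; x: along the bar to its white end, which points straight outward from the cover's centre when fully home; y: across the 16 mm. Stands 95 mm from the seat's axis at 135 degrees (from seat x towards y), opposite knob 4.
- knob3 (a joint): Turn of T-handled clamp knob 3 in rad: 0 = slackest, 1.7 = fully home (hard stop). Grows clockwise as seen looking down onto the knob; the knob goes down 5.5 mm per rad along the seat's -z. It turns stiffly (about 0.15 N m) and stays where it is left. Starts between 0 and 0.2. Half way is 0.85.
- knob3_grip (a point): Centre of knob 3's black grip bar (70 x 16 mm, 20 mm tall, one end white, on a 22 mm stem), 50 mm above the cover's top. z: knob axis outward, parallel to the seat's z; x: along the bar to its white end, which points straight outward from the cover's centre when fully home; y: across the 16 mm. Stands 95 mm from the seat's axis at 225 degrees (from seat x towards y), opposite knob 1.
- knob4 (a joint): Turn of T-handled clamp knob 4 in rad: 0 = slackest, 1.7 = fully home (hard stop). Grows clockwise as seen looking down onto the knob; the knob goes down 5.5 mm per rad along the seat's -z. It turns stiffly (about 0.15 N m) and stays where it is left. Starts between 0 and 0.2. Half way is 0.85.
- knob4_grip (a point): Centre of knob 4's black grip bar (70 x 16 mm, 20 mm tall, one end white, on a 22 mm stem), 50 mm above the cover's top. z: knob axis outward, parallel to the seat's z; x: along the bar to its white end, which points straight outward from the cover's centre when fully home; y: across the 16 mm. Stands 95 mm from the seat's axis at 315 degrees (from seat x towards y), opposite knob 2.
- microscope: Bystander: loose white microscope, base 170 x 130 mm, about 300 mm tall, 2.2 kg, beside the rig. Origin: centre of its underside, z up.
- measuring_cylinder: Bystander: loose clear measuring cylinder, 210 mm tall, 42 mm diameter on a blue foot of 84 mm diameter, on the other side of the rig. Origin: centre of its underside, z up.
- tube_rack: Bystander: loose wooden test-tube rack, 60 x 190 mm, 108 mm tall, beyond the rig. Origin: centre of its underside, z up.

How it is judged:
On the way, in this order (a step that is already met when the one before it is completed fails the run):
1. first round: one opposite pair of knobs is turned about half way (past 0.5 rad) while the other pair is still slack (below 0.35 rad) (((value of joint each of knob1, knob3 above 0.5 rad and value of joint each of knob2, knob4 below 0.35 rad) or (value of joint each of knob2, knob4 above 0.5 rad and value of joint each of knob1, knob3 below 0.35 rad))), for 0.1 s.
2. first round done: all four knobs about half way (0.5 to 1.25 rad) (value of joint knob1 between 0.5 and 1.25 rad and value of joint knob2 between 0.5 and 1.25 rad and value of joint knob3 between 0.5 and 1.25 rad and value of joint knob4 between 0.5 and 1.25 rad), for 0.1 s.
3. second round: one opposite pair is fully home (past 1.5 rad) while the other pair is still about half way (below 1.3 rad) (((value of joint each of knob1, knob3 above 1.5 rad and value of joint each of knob2, knob4 below 1.3 rad) or (value of joint each of knob2, knob4 above 1.5 rad and value of joint each of knob1, knob3 below 1.3 rad))), for 0.1 s.
At the end, for the whole second after the job is handed in: All four knobs are fully home (past 1.5 of 1.7 rad) and at rest, the cover lies within 2.5 mm of its seat and level on it within 0.012 rad, and microscope, measuring cylinder and tube rack stand upright (within 0.2 rad) within 30 mm of where they were (value of joint each of knob1, knob2, knob3, knob4 above 1.5 rad and angle between the z axis of cover and the z axis of seat, either way round below 0.012 rad and z of cover in the frame of seat below 0.0025 m and velocity of joint knob1 between -0.05 and 0.05 rad/s and velocity of joint knob2 between -0.05 and 0.05 rad/s and velocity of joint knob3 between -0.05 and 0.05 rad/s and velocity of joint knob4 between -0.05 and 0.05 rad/s and distance of each of microscope, measuring_cylinder, tube_rack from where it was at the start of the episode below 0.03 m and angle between each of microscope, measuring_cylinder, tube_rack's own z axis and vertical below 0.2 rad); the robot touches nothing.
It fails at once if the cover tips more than 0.041 rad out of line with its seat (one knob run far ahead of the others) (angle between the z axis of cover and the z axis of seat, either way round above 0.041 rad).
It fails at once if the microscope is shifted more than 30 mm or tipped more than 0.2 rad (distance of microscope from where it was at the start of the episode above 0.03 m or angle between microscope's own z axis and vertical above 0.2 rad).
It fails at once if the measuring cylinder is shifted more than 30 mm or tipped more than 0.2 rad (distance of measuring_cylinder from where it was at the start of the episode above 0.03 m or angle between measuring_cylinder's own z axis and vertical above 0.2 rad).
It fails at once if the tube rack is shifted more than 30 mm or tipped more than 0.2 rad (distance of tube_rack from where it was at the start of the episode above 0.03 m or angle between tube_rack's own z axis and vertical above 0.2 rad).
It also fails if it takes over 72 s, if anything falls off the work surface, if the arm or the gripper's body presses on something with over 40 N, if the wrist force passes 120 N, or if a joint passes its speed limit or range.

## Working session

There is one attempt and no reset: what is moved stays moved. The work goes in short steps, Python scripts to look and compute and a tool call to move; the robot and the scene stay as the last step left them, time stands still between calls to the robot, and variables do not carry over. Pictures are saved under pics/ and viewed, and the job is handed in when it is done.

Besides the shell and the picture viewer there is one more tool, called after "Call:" by a JSON object that holds its "method" and its "body", one argument or row to a line. step_arm: Moves the arm, as the interface text tells. Its arguments: {"type":"object","properties":{"rows":{"type":"array"},"grip_force":{"type":"number"}},"required":["rows"]}

```bash
ls; mkdir -p pics; python3 - <<'E'
from bench import status, optics, order
import cv2,numpy as np
print(status.get_state())
for n in ["side","top","wrist"]:
    d=optics.get_image(n); np.savez(f"{n}0.npz",**d)
    cv2.imwrite(f"pics/{n}0.png",d["frame"][:,:,::-1]); print(n,d["K"].tolist(),d["R"].tolist(),d["t"].tolist())
E
```

```text
pics
{'time': 0.0, 'joint_positions': array([-1.13390131,  0.32180668, -0.07005833,  1.45167827,  0.02259479,
        1.37076467, -0.05690017]), 'qd': array([-0.00029796,  0.00055099,  0.00065617, -0.00089273,  0.00175686,
       -0.00023426,  0.00091191]), 'joint_torque': array([ 8.22711245e-04, -4.91286671e+01, -4.03750464e-01, -3.12522984e+01,
       -6.41619391e-02,  4.36263671e-02,  1.68750671e-04]), 'position': array([0.26654291, 0.59225644, 0.22947023]), 'tool_rot': array([-6.59120750e-01, -3.07136935e+00,  2.90153566e-03]), 'ft_force': array([-0.86358583, -1.03015837,  0.04987311]), 'torque': array([-0.01246071, -0.01809098,  0.05632384]), 'grip_width': 0.9987112827474707}
side [[490.6537726388988, 0.0, 282.74753030285046], [0.0, 490.6537726388988, 208.24311122111868], [0.0, 0.0, 1.0]] [[0.9859114835644385, -0.16723108299909428, 0.003508768262289584], [-0.1308767505240427, -0.7843077946601275, -0.6064095640799498], [0.10416248243986845, 0.5974069367812173, -0.7951447221340571]] [-0.5775416787707821, 0.21383643200833483, 1.226961127969445]
top [[476.00132019093013, 0.0, 280.4137455293443], [0.0, 476.00132019093013, 211.88542800096147], [0.0, 0.0, 1.0]] [[-0.01993342041941077, -0.9997952319129031, -0.003486114543045189], [-0.9893523346987826, 0.020227763720049374, -0.14412770518173984], [0.14416870872852985, 0.0005760374207166255, -0.9895529554321176]] [0.06972204613459983, 0.6141799336542827, 1.4656072977829393]
wrist [[372.92385149560477, 0.0, 280.4292965353834], [0.0, 372.92385149560477, 211.01700754335837], [0.0, 0.0, 1.0]] [[0.4099448614618777, 0.9121063786166018, -0.0026766859945745874], [0.8724663031588981, -0.3912695373305253, 0.29276389635575967], [0.2659845116040614, -0.12235237326700499, -0.9561810165144905]] [-0.6488377275312458, -0.035401237060459785, 0.3925503129465007]
```

View pics/side0.png

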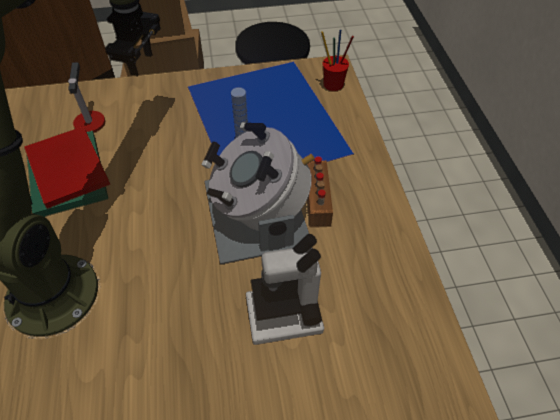

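View pics/top0.png

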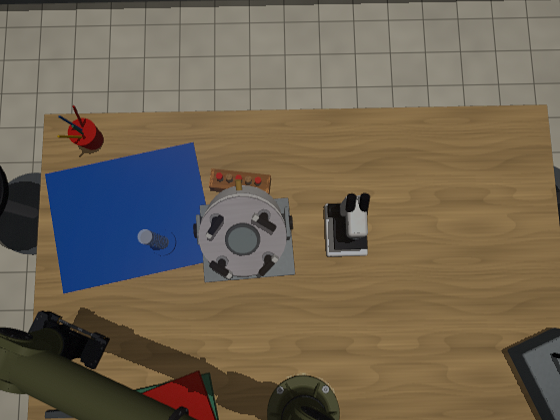

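View pics/wrist0.png

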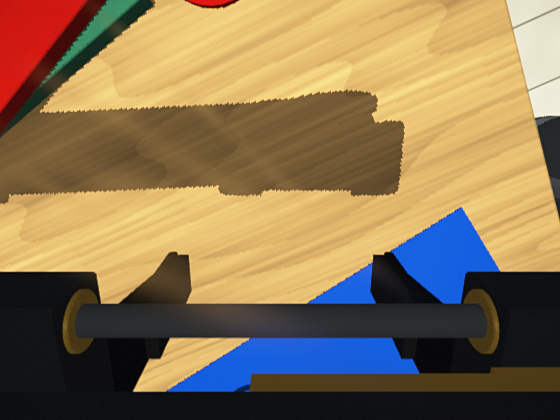

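The side and top views show the drum with its four T-knobs: cover centre is at about (243,237) in the top view and (247,168) in the side view. The microscope is on the robot's right, at (347,225) in top. The cylinder is on the left at (150,238) and the rack is behind at (240,182). Next I'll measure the cover plane and the rig from the range images.

```bash
cat > h.py <<'E'
import numpy as np, cv2
from scipy.spatial.transform import Rotation as Ro
def cloud(d):
    z=d["range_z"];h,w=z.shape;u,v=np.meshgrid(np.arange(w),np.arange(h))
    K=d["K"];c=np.stack([(u-K[0,2])/K[0,0]*z,(v-K[1,2])/K[1,1]*z,z],-1)
    return (c-d["t"])@d["R"]   # R^T (c-t)
E
python3 - <<'E'
from h import *
for n,box in [("top",(185,160,300,290)),("side",(190,110,320,260))]:
    d=np.load(n+"0.npz");P=cloud(d);im=d["frame"]
    u0,v0,u1,v1=box
    c=cv2.resize(im[v0:v1,u0:u1],None,fx=5,fy=5,interpolation=cv2.INTER_CUBIC)[:,:,::-1]
    cv2.imwrite(f"pics/{n}crop.png",cv2.resize(c,(min(800,c.shape[1]),int(c.shape[0]*min(800,c.shape[1])/c.shape[1]))) if c.shape[0]<=600 else cv2.resize(c,None,fx=600/c.shape[0],fy=600/c.shape[0]))
    p=P[v0:v1,u0:u1].reshape(-1,3)
    # plane RANSAC with normal ~32deg tilt
    rng=np.random.default_rng(0);best=0
    q=p[p[:,2]>0.08]
    for _ in range(3000):
        a=q[rng.choice(len(q),3,False)];nn=np.cross(a[1]-a[0],a[2]-a[0]);l=np.linalg.norm(nn)
        if l<1e-4: continue
        nn/=l
        if nn[2]<0: nn=-nn
        if not .7<nn[2]<.95: continue
        s=(abs((q-a[0])@nn)<.003)
        if s.sum()>best: best=s.sum();S=s
    for _ in range(5):
        m=q[S].mean(0);nn=np.linalg.svd(q[S]-m,full_matrices=False)[2][2];nn*=np.sign(nn[2]);S=abs((q-m)@nn)<.003
    print(n,best,"normal",nn,"tilt",np.degrees(np.arccos(nn[2])),"az",np.degrees(np.arctan2(nn[1],nn[0])),"offset",nn@m,m)
    h=(q-m)@nn
    print(np.histogram(h,bins=np.arange(-.05,.1,.005)))
E
```

```text
top 2863 normal [-0.53081952 -0.03551827  0.84674028] tilt 32.14112582649408 az -176.17192311484112 offset -0.12639517734703365 [0.53135378 0.16768432 0.19086565]
(array([  18,   13,   19,   69,  134,   28,    1,   21,  139, 1799, 1761,
        325,  618,  173,   24,   13,   13,   26,   50,   64,   87,  336,
        197,    5,    0,    0,    0,    0,    0,    0]), array([-5.00000000e-02, -4.50000000e-02, -4.00000000e-02, -3.50000000e-02,
       -3.00000000e-02, -2.50000000e-02, -2.00000000e-02, -1.50000000e-02,
       -1.00000000e-02, -5.00000000e-03, -2.77555756e-17,  5.00000000e-03,
        1.00000000e-02,  1.50000000e-02,  2.00000000e-02,  2.50000000e-02,
        3.00000000e-02,  3.50000000e-02,  4.00000000e-02,  4.50000000e-02,
        5.00000000e-02,  5.50000000e-02,  6.00000000e-02,  6.50000000e-02,
        7.00000000e-02,  7.50000000e-02,  8.00000000e-02,  8.50000000e-02,
        9.00000000e-02,  9.50000000e-02,  1.00000000e-01]))
side 3233 normal [-0.53238054 -0.03726407  0.84568455] tilt 32.254646414378605 az -175.99610202717375 offset -0.12894195739993455 [0.52962303 0.15336133 0.18769871]
(array([ 112,   37,   56,  159,  422,   17,    2,   74,  133, 1807, 1826,
        239,  762,  113,   47,   43,   47,   82,  216,  294,  303,  524,
        280,   35,   50,    8,    0,    0,    0,    0]), array([-5.00000000e-02, -4.50000000e-02, -4.00000000e-02, -3.50000000e-02,
       -3.00000000e-02, -2.50000000e-02, -2.00000000e-02, -1.50000000e-02,
       -1.00000000e-02, -5.00000000e-03, -2.77555756e-17,  5.00000000e-03,
        1.00000000e-02,  1.50000000e-02,  2.00000000e-02,  2.50000000e-02,
        3.00000000e-02,  3.50000000e-02,  4.00000000e-02,  4.50000000e-02,
        5.00000000e-02,  5.50000000e-02,  6.00000000e-02,  6.50000000e-02,
        7.00000000e-02,  7.50000000e-02,  8.00000000e-02,  8.50000000e-02,
        9.00000000e-02,  9.50000000e-02,  1.00000000e-01]))
```

```bash
ls pics
```

```text
side0.png
sidecrop.png
top0.png
topcrop.png
wrist0.png
```

View pics/topcrop.png

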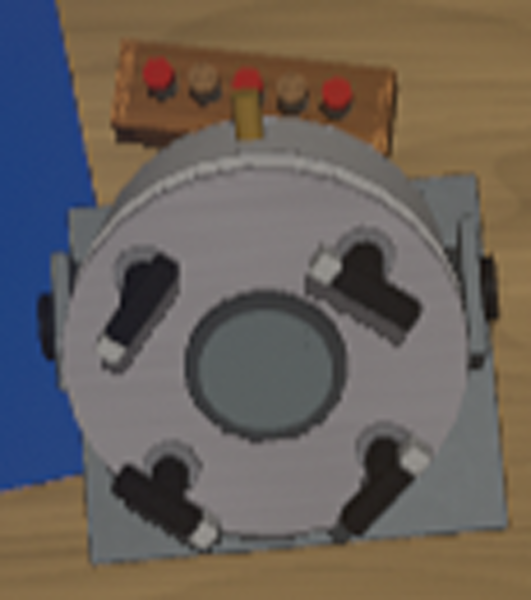

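View pics/sidecrop.png

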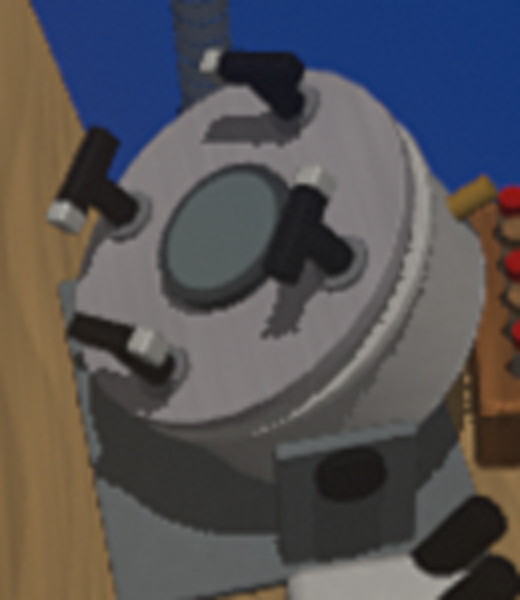

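```bash
cat > meas.py <<'E'
from h import *
def planefit(q,m,nn,w=.004):
    for _ in range(8):
        S=abs((q-m)@nn)<w
        m=q[S].mean(0);nn=np.linalg.svd(q[S]-m,full_matrices=False)[2][2];nn*=np.sign(nn[2])
    return m,nn,S
def measure(ds,n0=np.array([-.5316,-.036,.846]),m0=np.array([.5305,.16,.1895]),verbose=1):
    q=[];col=[];src=[]
    for i,d in enumerate(ds):
        P=cloud(d).reshape(-1,3);k=(np.linalg.norm(P-m0,axis=1)<.2)&(P[:,2]>.06);q.append(P[k]);col.append(d["frame"].reshape(-1,3)[k]);src.append(np.full(k.sum(),i))
    q=np.vstack(q);col=np.vstack(col).astype(int);src=np.concatenate(src)
    m,nn,S=planefit(q,m0,n0)
    x=np.array([nn[2],0,-nn[0]]);  # up-slope = perp component of world up
    up=np.array([0,0,1.]);x=up-nn*(up@nn);x/=np.linalg.norm(x);y=np.cross(nn,x)
    R=np.stack([x,y,nn],1)
    l=(q-m)@R
    s=l[S];rms=s[:,2].std()
    # circle fit: convex hull of cover-plane points
    out={}
    for i in set(src):
        si=l[S&(src==i)][:,:2].astype(np.float32)
        r=np.hypot(*(si-np.median(si,0)).T);si=si[r<.145]
        hull=cv2.convexHull(si)[:,0]
        A=np.c_[2*hull,np.ones(len(hull))];b=(hull**2).sum(1);c=np.linalg.lstsq(A,b,rcond=None)[0]
        for _ in range(4):
            r=np.hypot(*(hull-c[:2]).T);k=abs(r-np.median(r))<.004
            c=np.linalg.lstsq(A[k],b[k],rcond=None)[0]
        rad=np.sqrt(c[2]+c[0]**2+c[1]**2)
        print("circle cam",i,"r",rad,"centre",m+R@np.r_[c[:2],0],"n",k.sum(),len(hull))
        out[i]=c[:2]
    return m,R,q,col,src,l,S,rms,out
E
python3 - <<'E'
from meas import *
ds=[np.load("top0.npz"),np.load("side0.npz")]
m,R,q,col,src,l,S,rms,out=measure(ds)
print("n",R[:,2],"az x",np.degrees(np.arctan2(R[1,0],R[0,0])),"tilt",np.degrees(np.arccos(R[2,2])),"rms",rms)
c=(out[0]+out[1])/2
for i in (0,1):
  for k in range(4):
    a=np.radians(45+90*k)
    e=c+.095*np.array([np.cos(a),np.sin(a)])
    sel=(src==i)&(np.hypot(*(l[:,:2]-e).T)<.05)&(l[:,2]>.050)&(l[:,2]<.072)
    p=l[sel]-np.r_[c,0]
    br=col[sel].max(1)
    (cx,cy),(w,h),ang=cv2.minAreaRect((p[:,:2]*1000).astype(np.float32))
    wp=p[br>110][:,:2].mean(0)*1000 if (br>110).any() else None
    print(i,k+1,"n",sel.sum(),"exp",(e-c)*1000,"rect",cx,cy,w,h,ang,"white",wp,"h",np.median(p[:,2]), np.percentile(br,[10,50,90]))
E
```

```text
circle cam 0 r 0.1254700160987638 centre [0.52425737 0.16724462 0.18556612] n 45 45
circle cam 1 r 0.12547962100610707 centre [0.52379802 0.16431786 0.18514677] n 47 47
n [-0.53191043 -0.03772541  0.84595986] az x 4.0568739673999366 tilt 32.225076901236655 rms 0.0018150676001154728
0 1 n 156 exp [67.17514421 67.17514421] rect 69.26530456542969 67.26094818115234 16.692489624023438 70.7286605834961 51.01441955566406 white [45.84786294 86.7205675 ] h 0.05972449894819695 [ 33.  36. 130.]
0 2 n 161 exp [-67.17514421  67.17514421] rect -66.33483123779297 68.63435363769531 70.24447631835938 20.03933334350586 49.68753433227539 white [-85.27111428  46.78310882] h 0.05873154545978724 [ 31.  35. 123.]
0 3 n 152 exp [-67.17514421 -67.17514421] rect -65.8264389038086 -65.4388198852539 17.675376892089844 70.63082885742188 47.06953048706055 white [-45.72120101 -84.35997955] h 0.05924055369487411 [ 33.  37. 138.]
0 4 n 167 exp [ 67.17514421 -67.17514421] rect 67.26349639892578 -66.1325912475586 72.06029510498047 17.485095977783203 51.19334411621094 white [ 85.38152328 -44.27795404] h 0.0597440000215
[... 167 characters left out ...]
 [44.48967621 83.90087505] h 0.05837080755672282 [ 29.   33.  104.1]
1 2 n 169 exp [-67.17514421  67.17514421] rect -67.7923583984375 65.871337890625 69.26155090332031 22.50491714477539 50.82392883300781 white [-83.72473523  44.54621673] h 0.05807863537264584 [ 31.  36. 131.]
1 3 n 152 exp [-67.17514421 -67.17514421] rect -66.88493347167969 -68.58302307128906 15.756372451782227 68.8154067993164 46.05845260620117 white [-45.83538915 -87.00268137] h 0.058386543534968534 [ 31.  37. 144.]
1 4 n 213 exp [ 67.17514421 -67.17514421] rect 67.05966186523438 -67.05577087402344 70.37296295166016 19.95020294189453 51.35809326171875 white [ 86.30182092 -46.37462349] h 0.05815122396701335 [ 30.  33. 133.]
```

```bash
python3 - <<'E'
from meas import *
d=np.load("top0.npz");P=cloud(d);z=P[...,2]
for n,(u0,v0,u1,v1) in dict(micro=(315,185,385,265),cyl=(120,215,185,265),rack=(200,165,280,195)).items():
    p=P[v0:v1,u0:u1].reshape(-1,3);p=p[p[:,2]>.02]
    if n=="rack": p=p[(p[:,2]<.125)&(p[:,0]>.6)]
    print(n,len(p),"min",np.percentile(p,2,axis=0),"max",np.percentile(p,98,axis=0))
    if n=="micro":
        for a,b in((.02,.1),(.1,.2),(.2,.32)):
            k=p[(p[:,2]>a)&(p[:,2]<b)];print(a,b,k.min(0),k.max(0)) if len(k) else 0
d=np.load("side0.npz");P=cloud(d)
p=P[225:345,240:330].reshape(-1,3);p=p[(p[:,2]>.02)&(p[:,1]<.03)]
for a,b in((.02,.1),(.1,.2),(.2,.34)):
    k=p[(p[:,2]>a)&(p[:,2]<b)];print("side micro",a,b,np.percentile(k,2,axis=0),np.percentile(k,98,axis=0))
p=P[80:140,225:250].reshape(-1,3);p=p[(p[:,2]>.02)&(p[:,1]>.32)];print("cyl side",len(p),np.percentile(p,[2,98],axis=0) if len(p) else 0)
# seat frame
t=np.radians(32);az=np.radians(4.06)
n=np.array([-np.sin(t)*np.cos(az),-np.sin(t)*np.sin(az),np.cos(t)]);x=np.array([np.cos(t)*np.cos(az),np.cos(t)*np.sin(az),np.sin(t)]);y=np.cross(n,x)
R=np.stack([x,y,n],1);C=np.array([.5240,.1658,.1854]);np.savez("seat.npz",R=R,C=C)
print("cover lift est",(C-n*.014)[2]-.165, "seat",C-n*(.014+.0085))
for k in range(4):
    a=np.radians(45+90*k);print(k+1,C+R@[.095*np.cos(a),.095*np.sin(a),.05])
E
```

```text
micro 2455 min [ 0.47696301 -0.19745149  0.02429617] max [ 0.62924749 -0.08626331  0.29702562]
0.02 0.1 [ 0.47565152 -0.21507024  0.02006532] [ 0.64327033 -0.08469746  0.09852452]
0.1 0.2 [ 0.49056114 -0.20105699  0.10011875] [ 0.63171779 -0.10033866  0.19940072]
0.2 0.32 [ 0.51277855 -0.18034832  0.20635295] [ 0.63429825 -0.1188873   0.30134168]
cyl 417 min [0.39773544 0.05644004 0.02747329] max [0.54914738 0.4553922  1.53905944]
rack 948 min [0.68880775 0.09177785 0.05485925] max [0.75186957 0.27753316 0.11137285]
side micro 0.02 0.1 [ 0.47883973 -0.217113    0.0227388 ] [0.63700076 0.0293418  0.09512321]
side micro 0.1 0.2 [ 0.49381863 -0.20186159  0.10235505] [0.62933991 0.02796067 0.19473985]
side micro 0.2 0.34 [ 0.51704413 -0.18185093  0.20504563] [ 0.62972961 -0.12823061  0.29539549]
cyl side 599 [[0.51064451 0.41484948 0.06009582]
 [0.55067169 0.45017938 0.21165162]]
cover lift est 0.008527326653810036 seat [0.53589326 0.16664417 0.16631892]
1 [0.54963925 0.234964   0.26339981]
2 [0.43598967 0.22689724 0.192205  ]
3 [0.44550181 0.09288411 0.192205  ]
4 [0.55915139 0.10095087 0.26339981]
```

```bash
cat > plan.py <<'E'
from h import *
from bench import status
s=np.load("seat.npz");R=s["R"];C=s["C"]
def tgt(k,th,h):
    a=np.radians(45+90*(k-1));p=C+R@np.array([.095*np.cos(a),.095*np.sin(a),.05])+R[:,2]*h/1000
    t=np.radians(th);x=R@[np.cos(t),np.sin(t),0];z=-R[:,2];return p,np.stack([x,np.cross(z,x),z],1)
def where(verbose=1):
    st=status.get_state();T=Ro.from_rotvec(st["tool_rot"]).as_matrix()
    l=R.T@T
    print("t %.2f"%st["time"],"pos",st["position"].round(4),"th_x %.2f"%np.degrees(np.arctan2(l[1,0],l[0,0])),"tilt err %.2f"%np.degrees(np.arccos(min(1,-l[2,2]))),"seat pos mm",((st["position"]-C)@R*1000).round(1))
    print("q",st["joint_positions"].round(3),"F",st["ft_force"].round(1),"M",st["torque"].round(2),"F_tool",(T.T@st["ft_force"]).round(1),"M_tool",(T.T@st["torque"]).round(2),"w mm %.1f"%(st["grip_width"]*87))
    return st,T
def go(k,th,h):
    st,T=where();p,Q=tgt(k,th,h)
    print("knob",k,"target",p.round(4),"rotvec deg",np.degrees(Ro.from_matrix(T.T@Q).as_rotvec()).round(2),"shift cur tool mm",(T.T@(p-st["position"])*1000).round(1),"shift in target tool",(Q.T@(p-st["position"])*1000).round(1))
E
python3 -c "
from plan import *
go(1,140.5,70)"
```

```text
t 0.15 pos [0.2666 0.5924 0.2297] th_x 147.61 tilt err 32.04 seat pos mm [-168.7  443.8  157.7]
q [-1.134  0.322 -0.07   1.451  0.023  1.371 -0.057] F [-0.3  0.3 -0.7] M [ 0.07  0.01 -0.02] F_tool [0.4 0.1 0.7] M_tool [-0.05  0.04  0.02] w mm 87.1
knob 1 target [0.5126 0.2323 0.3228] rotvec deg [-17.95 -26.59  10.95] shift cur tool mm [-372.1 -227.5  -92.7] shift in target tool [-421.5 -140.6   37.7]
```

Call:
{"method": "step_arm", "body": {
  "rows": [
    [[0,0,0],[0,0,-40],45],
    [[0,0,0],[0,0,-40],45],
    [[0,0,0],[0,0,-40],45],
    [[0,0,0],[0,0,-40],45],
    [[-3.6,-5.3,2.2],[-20,-10,0],45],
    [[-3.6,-5.3,2.2],[-20,-10,0],45],
    [[-3.6,-5.3,2.2],[-20,-10,0],45],
    [[-3.6,-5.3,2.2],[-20,-10,0],45],
    [[-3.6,-5.3,2.2],[-20,-10,0],45]
  ],
  "grip_force": 50
}}

```text
time: 0.9
position: [0.3354, 0.5026, 0.4063]
tool_rot: [0.804, 2.468, 0.285]
ft_force: [-0.8, -0.3, -1.0]
grip_width: 0.528
```

```bash
python3 -c "
from plan import *
go(1,140.5,70)"
```

```text
t 0.90 pos [0.3354 0.5026 0.4063] th_x 139.88 tilt err 0.83 seat pos mm [-22.3 349.3 274.4]
q [-1.274 -0.007 -0.069  1.594  0.554  1.4   -0.456] F [-0.8 -0.3 -1. ] M [-0.05  0.65 -0.07] F_tool [ 0.8 -0.9  0.4] M_tool [0.45 0.47 0.05] w mm 45.9
knob 1 target [0.5126 0.2323 0.3228] rotvec deg [ 0.42  0.72 -0.62] shift cur tool mm [-248.3 -159.2  156.3] shift in target tool [-248.5 -160.8  154.4]
```

Call:
{"method": "step_arm", "body": {
  "rows": [
    [[0.2,0.4,-0.3],[-33,-20,10],45],
    [[0.2,0.3,-0.3],[-33,-20,10],45],
    [[0,0,0],[-33,-20,15],45],
    [[0,0,0],[-33,-20,20],45],
    [[0,0,0],[-33,-20,25],45],
    [[0,0,0],[-33,-20,25],45],
    [[0,0,0],[-33,-20,25],45],
    [[0,0,0],[-17,-20,24],45]
  ]
}}

```text
time: 1.57
position: [0.501, 0.245, 0.3273]
tool_rot: [0.764, 2.49, 0.299]
ft_force: [0.5, 0.2, -0.9]
grip_width: 0.515
```

```bash
python3 -c "
from plan import *
go(1,140.5,70)
from bench import optics
d=optics.get_image('wrist');np.savez('w1.npz',**d);cv2.imwrite('pics/w1.png',d['frame'][:,:,::-1])"
```

```text
t 1.57 pos [0.501  0.245  0.3273] th_x 141.51 tilt err 1.21 seat pos mm [ 60.5  80.6 129.5]
q [-0.96  -0.297  0.21   1.988  0.459  1.015  0.071] F [ 0.5  0.2 -0.9] M [-0.07  0.6   0.02] F_tool [0.2 0.1 1. ] M_tool [ 0.38  0.47 -0.02] w mm 44.8
knob 1 target [0.5126 0.2323 0.3228] rotvec deg [ 1.17 -0.33  1.01] shift cur tool mm [-13.6  -6.5   9.3] shift in target tool [-13.7  -6.1   9.5]
```

View pics/w1.png

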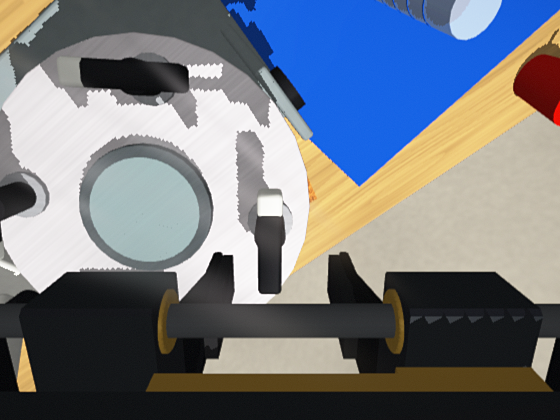

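Knob 1's bar at (268,240) lies vertically between the jaws, slightly left of centre. That agrees with the computed offset of about -6 mm in y. Joint 2 is close to its limit up here, so I'll stay lower from now on.

Call:
{"method": "step_arm", "body": {
  "rows": [
    [[0.6,-0.2,0.5],[-7,-3,15],45],
    [[0.6,-0.1,0.5],[-7,-3,15],45],
    [[0,0,0],[0,0,15],45]
  ]
}}

```text
time: 1.87
position: [0.5344, 0.219, 0.2854]
tool_rot: [0.82, 2.484, 0.261]
ft_force: [-0.0, 1.0, -0.1]
grip_width: 0.515
```

```bash
python3 -c "
from plan import *
go(1,140.5,0)"
```

```text
t 1.87 pos [0.5344 0.219  0.2854] th_x 139.66 tilt err 0.99 seat pos mm [65.  52.4 77.3]
q [-0.929 -0.228  0.273  2.011  0.458  0.932  0.086] F [-0.   1.  -0.1] M [-0.04  0.6  -0.01] F_tool [0.7 0.8 0.1] M_tool [0.39 0.46 0.01] w mm 44.8
knob 1 target [0.5496 0.235  0.2634] rotvec deg [-0.98  0.13 -0.84] shift cur tool mm [ 8.  13.1 27.1] shift in target tool [ 7.8 12.8 27.3]
```

Call:
{"method": "step_arm", "body": {
  "rows": [
    [[-0.8,0,-0.6],[6,10,5],45],
    [[0,0,0],[0,0,0],45],
    [[0,0,0],[0,0,0],45]
  ]
}}

```text
time: 2.12
position: [0.5377, 0.2315, 0.2777]
tool_rot: [0.8, 2.487, 0.268]
ft_force: [-0.3, -0.4, -0.3]
grip_width: 0.516
```

```bash
python3 -c "
from plan import *
go(1,140.5,0)"
```

```text
t 2.12 pos [0.5377 0.2315 0.2777] th_x 140.38 tilt err 0.49 seat pos mm [64.5 64.5 68.6]
q [-0.936 -0.206  0.269  2.011  0.459  0.907  0.081] F [-0.3 -0.4 -0.3] M [-0.09  0.65 -0.04] F_tool [ 0.1 -0.6  0.1] M_tool [0.46 0.47 0.01] w mm 44.9
knob 1 target [0.5496 0.235  0.2634] rotvec deg [-0.49  0.03 -0.12] shift cur tool mm [-0.4  3.9 18.5] shift in target tool [-0.4  3.8 18.6]
```

Call:
{"method": "step_arm", "body": {
  "rows": [
    [[-0.4,0,0],[0,4,4],45],
    [[0,0,0],[0,0,6],45],
    [[0,0,0],[0,0,6],45],
    [[0,0,0],[0,0,0],45]
  ]
}}

```text
time: 2.45
position: [0.5481, 0.2402, 0.2667]
tool_rot: [0.789, 2.485, 0.283]
ft_force: [-0.4, 0.4, 0.9]
grip_width: 0.516
```

```bash
python3 -c "
from plan import *
go(1,140.5,0)"
```

```text
t 2.45 pos [0.5481 0.2402 0.2667] th_x 140.64 tilt err 0.27 seat pos mm [67.9 72.5 53.5]
q [-0.936 -0.176  0.279  2.012  0.455  0.862  0.084] F [-0.4  0.4  0.9] M [-0.08  0.62 -0.03] F_tool [ 0.2  0.4 -0.9] M_tool [0.43 0.46 0.01] w mm 44.9
knob 1 target [0.5496 0.235  0.2634] rotvec deg [ 0.27 -0.04  0.14] shift cur tool mm [-2.8 -4.6  3.4] shift in target tool [-2.8 -4.6  3.5]
```

Call:
{"method": "step_arm", "body": {
  "rows": [
    [[0,0,0],[-2.5,-4,3],45],
    [[0,0,0],[0,0,0],45],
    [[0,0,0],[0,0,0],30]
  ]
}}

```text
time: 2.7
position: [0.5496, 0.2354, 0.2636]
tool_rot: [0.789, 2.485, 0.283]
ft_force: [0.1, 0.1, 0.2]
grip_width: 0.487
```

```bash
python3 -c "
from plan import *
go(1,140.5,0)
from bench import optics
d=optics.get_image('wrist');cv2.imwrite('pics/w2.png',d['frame'][:,:,::-1])"
```

```text
t 2.70 pos [0.5496 0.2354 0.2636] th_x 140.67 tilt err 0.28 seat pos mm [67.3 67.6 50.1]
q [-0.932 -0.177  0.286  2.019  0.453  0.852  0.093] F [0.1 0.1 0.2] M [-0.02  0.59 -0.02] F_tool [-0.2  0.2 -0.1] M_tool [0.37 0.47 0.03] w mm 42.4
knob 1 target [0.5496 0.235  0.2634] rotvec deg [ 0.28 -0.04  0.17] shift cur tool mm [-0.2 -0.4  0.1] shift in target tool [-0.2 -0.4  0.1]
```

View pics/w2.png

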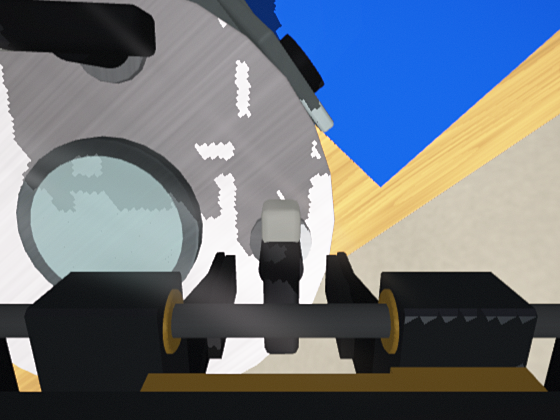

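The bar at (281,290) is centred between the fingers at (222) and (345), so I'm closing.

Call:
{"method": "step_arm", "body": {
  "rows": [
    [[0,0,0],[0,0,0],14],
    [[0,0,0],[0,0,0],10],
    [[0,0,0],[0,0,0],10],
    [[0,0,0],[0,0,0],10]
  ],
  "grip_force": 50
}}

```text
time: 3.08
position: [0.5498, 0.235, 0.2643]
tool_rot: [0.789, 2.484, 0.284]
ft_force: [1.7, 3.3, 0.4]
grip_width: 0.183
```

```bash
python3 -c "
from plan import *
go(1,140.5,0)"
```

```text
t 3.08 pos [0.5498 0.235  0.2643] th_x 140.61 tilt err 0.32 seat pos mm [67.8 67.2 50.7]
q [-0.932 -0.179  0.286  2.019  0.454  0.852  0.093] F [1.7 3.3 0.4] M [0.58 0.11 0.42] F_tool [0.6 3.6 0.7] M_tool [-0.51  0.51 -0.05] w mm 16.0
knob 1 target [0.5496 0.235  0.2634] rotvec deg [ 0.32 -0.01  0.11] shift cur tool mm [ 0.5 -0.4  0.7] shift in target tool [ 0.5 -0.4  0.7]
```

Call:
{"method": "step_arm", "body": {
  "rows": [
    [[0,0,6],[0,0,0.6],10],
    [[0,0,6],[0,0,0.6],10],
    [[0,0,6],[0,0,0.6],10]
  ]
}}

```text
time: 3.33
position: [0.5505, 0.2348, 0.2627]
tool_rot: [1.191, 2.35, 0.395]
ft_force: [-0.5, -1.0, 0.4]
grip_width: 0.181
```

```bash
python3 -c "
from plan import *
go(1,93.7,-4.7)"
```

```text
t 3.33 pos [0.5505 0.2348 0.2627] th_x 122.14 tilt err 0.27 seat pos mm [67.5 66.9 49. ]
q [-0.898 -0.173  0.257  2.019  0.446  0.847 -0.224] F [-0.5 -1.   0.4] M [-0.3   0.74  0.09] F_tool [-0.7 -0.7 -0.6] M_tool [ 0.73  0.27 -0.2 ] w mm 15.7
knob 1 target [0.5521 0.2351 0.2594] rotvec deg [ 0.23 -0.13 28.44] shift cur tool mm [ 0.4 -0.2  3.7] shift in target tool [ 0.3 -0.3  3.7]
```

Call:
{"method": "step_arm", "body": {
  "rows": [
    [[0,0,6],[0,0,0.6],10],
    [[0,0,6],[0,0,0.6],10],
    [[0,0,6],[0,0,0.6],10],
    [[0,0,6],[0,0,0.5],10],
    [[0,0,4],[0,0,0.4],10],
    [[0,0,0],[0,0,0],10]
  ]
}}

```text
time: 3.83
position: [0.5512, 0.2345, 0.2598]
tool_rot: [1.789, 2.018, 0.556]
ft_force: [-0.2, -0.3, -0.6]
grip_width: 0.181
```

```bash
python3 -c "
from plan import *
go(1,93.7,-4.7)"
```

```text
t 3.83 pos [0.5512 0.2345 0.2598] th_x 92.80 tilt err 0.14 seat pos mm [66.6 66.6 46.2]
q [-0.847 -0.164  0.212  2.019  0.435  0.839 -0.729] F [-0.2 -0.3 -0.6] M [-0.16  0.6   0.07] F_tool [-0.3 -0.5  0.4] M_tool [ 0.61 -0.03 -0.12] w mm 15.8
knob 1 target [0.5521 0.2351 0.2594] rotvec deg [ 0.13 -0.06 -0.9 ] shift cur tool mm [0.5 0.6 0.9] shift in target tool [0.5 0.6 0.9]
```

Call:
{"method": "step_arm", "body": {
  "rows": [
    [[0,0,0],[0,0,0],45],
    [[0,0,0],[0,0,0],45],
    [[0,0,0],[0,0,-10],45],
    [[0,0,0],[0,0,-12],45],
    [[0,0,0],[0,0,-10],45],
    [[0,0,-7],[-20,-22,0],45],
    [[0,0,-7],[-22,-23,0],45],
    [[0,0,-7],[-25,-23,0],45]
  ]
}}

```text
time: 4.5
position: [0.5079, 0.1943, 0.2721]
tool_rot: [1.526, 2.194, 0.491]
ft_force: [0.4, 0.0, 1.2]
grip_width: 0.511
```

```bash
python3 -c "
from plan import *
go(3,136.5,30)"
```

```text
t 4.50 pos [0.5079 0.1943 0.2721] th_x 106.14 tilt err 0.62 seat pos mm [34.1 29.6 81. ]
q [-0.556 -0.294 -0.02   2.099  0.324  0.86  -0.374] F [0.4 0.  1.2] M [-0.09  0.64 -0.  ] F_tool [-0.3  0.9 -0.8] M_tool [ 0.63  0.14 -0.01] w mm 44.5
knob 3 target [0.4296 0.0918 0.2176] rotvec deg [  0.23  -0.58 -30.36] shift cur tool mm [-6.480e+01 -1.241e+02  1.000e-01] shift in target tool [   6.9 -139.9    1. ]
```

Call:
{"method": "step_arm", "body": {
  "rows": [
    [[0,0,-7],[-16,-30,0],45],
    [[0,0,-7],[-12,-30,0],45]
  ]
}}

```text
time: 4.67
position: [0.5027, 0.1758, 0.2498]
tool_rot: [1.347, 2.296, 0.425]
ft_force: [-0.2, 0.6, -0.0]
grip_width: 0.515
```

```bash
python3 -c "
from plan import *
go(3,136.5,30)"
```

```text
t 4.67 pos [0.5027 0.1758 0.2498] th_x 115.09 tilt err 0.79 seat pos mm [16.7 11.5 65.5]
q [-0.249 -0.302 -0.244  2.139  0.199  0.804 -0.094] F [-0.2  0.6 -0. ] M [-0.03  0.58  0.07] F_tool [ 0.6  0.1 -0.1] M_tool [ 0.51  0.29 -0.05] w mm 44.8
knob 3 target [0.4296 0.0918 0.2176] rotvec deg [ -0.5   -0.62 -21.41] shift cur tool mm [ -35.6 -109.5  -13.7] shift in target tool [   6.7 -114.8  -14.5]
```

```bash
cat > kin.py <<'E'
from h import *
from itertools import product
from scipy.optimize import least_squares
D=[([-1.13390131,.32180668,-.07005833,1.45167827,.02259479,1.37076467,-.05690017],[.26654291,.59225644,.22947023],[-.65912075,-3.07136935,.0029]),
([-1.274,-.007,-.069,1.594,.554,1.4,-.456],[.3354,.5026,.4063],[.804,2.468,.285]),
([-.96,-.297,.21,1.988,.459,1.015,.071],[.501,.245,.3273],[.764,2.49,.299]),
([-.929,-.228,.273,2.011,.458,.932,.086],[.5344,.219,.2854],[.82,2.484,.261]),
([-.936,-.176,.279,2.012,.455,.862,.084],[.5481,.2402,.2667],[.789,2.485,.283]),
([-.932,-.179,.286,2.019,.454,.852,.093],[.5498,.235,.2643],[.789,2.484,.284]),
([-.898,-.173,.257,2.019,.446,.847,-.224],[.5505,.2348,.2627],[1.191,2.35,.395]),
([-.847,-.164,.212,2.019,.435,.839,-.729],[.5512,.2345,.2598],[1.789,2.018,.556]),
([-.556,-.294,-.02,2.099,.324,.86,-.374],[.5079,.1943,.2721],[1.526,2.194,.491]),
([-.249,-.302,-.244,2.139,.199,.804,-.094],[.5027,.1758,.2498],[1.347,2.296,.425])]
rz=lambda a:Ro.from_euler('z',a).as_matrix()
ry=lambda a:Ro.from_euler('y',a).as_matrix()
S=(-1,1,-1,1,-1,1,-1)
def fk(q,p,s=S):
    # p: d1,a1,L1,ae1,L2,ae2,aw,Lt, c1,c7
    T=rz(s[0]*q[0]+p[8]);x=np.array([0,0,p[0]])+T@[p[1],0,0]
    T=T@ry(q[1]);x=x+T@[0,0,p[2]]
    T=T@rz(s[2]*q[2]);x=x+T@[p[3],0,0]
    T=T@ry(q[3]);x=x+T@[p[5],0,p[4]]
    T=T@rz(s[4]*q[4])@ry(q[5]);x=x+T@[p[6],0,p[7]]
    T=T@rz(s[6]*q[6]+p[9]);return x,T
def res(p,s):
    r=[]
    for q,x,o in D:
        X,T=fk(q,p,s);r+=list((X-x)*3);r+=list((Ro.from_matrix(T).inv()*Ro.from_rotvec(o)).as_rotvec())
    return np.array(r)
if __name__=="__main__":
    best=None
    for s in product((-1,1),repeat=4):
        ss=(s[0],1,s[1],1,s[2],1,s[3])
        for c7 in(-1.57,0,1.57,3.1):
            f=least_squares(res,[.3,0,.4,0,.4,0,0,.25,0,c7],args=(ss,))
            if best is None or f.cost<best[0]: best=(f.cost,ss,f.x);
    print(best); print(np.abs(res(best[2],best[1]).reshape(-1,6)).max(0)); np.savez("kin.npz",p=best[2],s=best[1])
E
python3 kin.py
```

```text
(np.float64(0.001642866765408663), (-1, 1, -1, 1, -1, 1, -1), array([ 0.26719347,  0.02321806,  0.48716163,  0.03293686,  0.50335391,
        0.01168646,  0.04712597,  0.38020643, -0.02158386,  1.55217203]))
[0.0276728  0.01774497 0.00905404 0.01001801 0.01182588 0.00295952]
```

```bash
cat > feas.py <<'E'
from kin import *
from plan import tgt
k=np.load("kin.npz");p=k["p"];s=k["s"]
lo=np.array([-2.86,-.3,-1.38,.06,-1.56,.09,-2.69]);hi=np.array([2.86,2.09,1.24,2.45,4.7,2.05,2.69])
mg=.03
def ik(P,Q,q1,seed):
    def f(q):
        X,T=fk(np.r_[q1,q],p,s);return np.r_[(X-P)*3,Ro.from_matrix(T.T@Q).as_rotvec()]
    f=least_squares(f,np.clip(seed,lo[1:]+mg,hi[1:]-mg),bounds=(lo[1:]+mg*.9,hi[1:]-mg*.9));return f.cost,f.x
if __name__=="__main__":
  for kn,ths in((1,(93,45)),(2,(230,182,135)),(3,(136,90,45)),(4,(231,182,135))):
    for th in ths:
      for h in(0,30):
        P,Q=tgt(kn,th,h);ok=[]
        for q1 in np.arange(-1.6,1.2,.2):
            for seed in([-.1,.2*(1 if q1<-.3 else -1),2.1,.3,.8,0.],):
                c,x=ik(P,Q,q1,np.array(seed))
                if c<1e-6: ok.append((round(q1,1),x.round(2).tolist()))
        print(kn,th,h,"ok q1:",[o[0] for o in ok]); 
        for o in ok[:1]+ok[len(ok)//2:len(ok)//2+1]+ok[-1:]: print("     ",o)
E
python3 feas.py
```

```text
1 93 0 ok q1: [np.float64(-1.6), np.float64(-1.4), np.float64(-1.2), np.float64(-1.0), np.float64(-0.8), np.float64(-0.6), np.float64(-0.4), np.float64(-0.2), np.float64(-0.0), np.float64(0.2), np.float64(0.4)]
      (np.float64(-1.6), [-0.25, 0.88, 2.01, 0.65, 0.91, -0.87])
      (np.float64(-0.6), [-0.17, -0.01, 2.02, 0.36, 0.83, -0.67])
      (np.float64(0.4), [-0.26, -0.89, 1.99, 0.03, 0.8, -0.42])
1 93 30 ok q1: [np.float64(-1.4), np.float64(-1.2), np.float64(-1.0), np.float64(-0.8), np.float64(-0.6), np.float64(-0.4), np.float64(-0.2), np.float64(-0.0)]
      (np.float64(-1.4), [-0.27, 0.67, 2.0, 0.6, 0.96, -0.84])
      (np.float64(-0.6), [-0.22, -0.03, 2.0, 0.35, 0.89, -0.66])
      (np.float64(-0.0), [-0.25, -0.55, 1.99, 0.15, 0.87, -0.51])
1 45 0 ok q1: [np.float64(-1.6), np.float64(-1.4), np.float64(-1.2), np.float64(-1.0), np.float64(-0.8), np.float64(-0.6), np.float64(-0.4), np.float64(-0.2), np.float64(-0.0), np.float64(0.2), np.float64(0.4)]
      (np.float64(-1.6), [-0.25, 0.88, 2.01, 0.65, 0.91, -1.71])
      (np.float64(-0.6), [-0.17, -0.01, 2.02, 0.36, 0.83, -1.51]
[... 730 characters left out ...]
09, 0.19, 0.78, 2.15])
      (np.float64(-0.2), [-0.27, -0.06, 2.09, 0.11, 0.77, 2.22])
      (np.float64(-0.2), [-0.27, -0.06, 2.09, 0.11, 0.77, 2.22])
4 231 30 ok q1: []
4 182 0 ok q1: [np.float64(-0.4), np.float64(-0.2)]
      (np.float64(-0.4), [-0.27, 0.11, 2.09, 0.19, 0.78, 1.3])
      (np.float64(-0.2), [-0.27, -0.06, 2.09, 0.11, 0.77, 1.36])
      (np.float64(-0.2), [-0.27, -0.06, 2.09, 0.11, 0.77, 1.36])
4 182 30 ok q1: []
4 135 0 ok q1: [np.float64(-0.4), np.float64(-0.2)]
      (np.float64(-0.4), [-0.27, 0.11, 2.09, 0.19, 0.78, 0.48])
      (np.float64(-0.2), [-0.27, -0.06, 2.09, 0.11, 0.77, 0.54])
      (np.float64(-0.2), [-0.27, -0.06, 2.09, 0.11, 0.77, 0.54])
4 135 30 ok q1: []
```

```bash
cat > feas2.py <<'E'
from feas import *
from plan import R
# tool z free: tilt from -n by (a about seat y [positive=more vertical], b about seat x)
def ikz(P,zdir,q0):
    def f(q):
        X,T=fk(q,p,s);return np.r_[(X-P)*3,np.cross(T[:,2],zdir),(1-T[:,2]@zdir)]
    f=least_squares(f,q0,bounds=(lo+mg*.9,hi-mg*.9));return f.cost,f.x
rng=np.random.default_rng(1)
for kn in(2,3,4,1):
  for h in(0,30):
   for tl in(32,28,24,20,16,12,8,4,0):
    P,_=tgt(kn,0,h);az=np.radians(4.06);t=np.radians(tl);z=np.array([np.sin(t)*np.cos(az),np.sin(t)*np.sin(az),-np.cos(t)])
    sol=[]
    for i in range(12):
        c,x=ikz(P,z,np.r_[rng.uniform(-1.5,1),rng.uniform(-.25,.5),rng.uniform(-1,1),rng.uniform(1.5,2.4),rng.uniform(-.5,1),rng.uniform(.3,1.6),rng.uniform(-1,1)])
        if c<1e-7: sol.append(x)
    if sol:
        A=np.array(sol);i=np.argmax(A[:,1]);print(kn,h,"tilt",tl,"n",len(sol),A[i].round(2));break
   else: print(kn,h,"none")
E
python3 feas2.py
```

```text
2 0 tilt 24 n 12 [-0.7  -0.25 -0.    2.19  0.31  0.87 -0.5 ]
2 30 tilt 20 n 12 [-0.69 -0.26  0.01  2.13  0.23  0.99  0.05]
3 0 tilt 16 n 9 [-0.27 -0.27 -0.    2.17  0.06  0.96 -0.3 ]
3 30 tilt 12 n 11 [-0.27 -0.27  0.    2.11  0.04  1.09 -2.64]
4 0 tilt 32 n 10 [-0.27 -0.27  0.    2.09  0.14  0.78  0.92]
4 30 tilt 28 n 10 [-0.26 -0.27  0.    2.02  0.1   0.92 -0.4 ]
1 0 tilt 32 n 12 [-0.63 -0.17  0.02  2.02  0.37  0.83  0.27]
1 30 tilt 32 n 12 [-0.62 -0.22 -0.01  2.    0.35  0.89 -1.99]
```

```bash
cat > plan.py <<'E'
from h import *
from bench import status
s=np.load("seat.npz");R=s["R"];C=s["C"];AZ=np.radians(4.06)
def gp(k,h):
    a=np.radians(45+90*(k-1));return C+R@np.array([.095*np.cos(a),.095*np.sin(a),.05])+R[:,2]*h/1000
def tgt(k,th,h,tl=32):
    p=gp(k,h);t=np.radians(th);b=R@[np.cos(t),np.sin(t),0]
    t=np.radians(tl);z=np.array([np.sin(t)*np.cos(AZ),np.sin(t)*np.sin(AZ),-np.cos(t)])
    y=np.cross(z,b);y/=np.linalg.norm(y);return p,np.stack([np.cross(y,z),y,z],1)
def where():
    st=status.get_state();T=Ro.from_rotvec(st["tool_rot"]).as_matrix()
    b=R.T@np.cross(T[:,1],R[:,2]);z=T[:,2]
    if b@(R.T@T[:,0])<0: b=-b
    print("t %.2f"%st["time"],"bar th %.2f"%np.degrees(np.arctan2(b[1],b[0])),"tilt %.2f side %.2f"%(np.degrees(np.arctan2(z[:2]@[np.cos(AZ),np.sin(AZ)],-z[2])),np.degrees(z[:2]@[-np.sin(AZ),np.cos(AZ)])),"seat mm",((st["position"]-C)@R*1000).round(1),"z %.3f"%st["position"][2])
    print("q",st["joint_positions"].round(3),"F",st["ft_force"].round(1),"F_tool",(T.T@st["ft_force"]).round(1),"M_tool",(T.T@st["torque"]).round(2),"w mm %.1f"%(st["grip_width"]*87))
    return st,T
def go(k,th,h,tl=32,dxyz=(0,0,0)):
    st,T=where();p,Q=tgt(k,th,h,tl)
    d=np.degrees(Ro.from_matrix(T.T@Q).as_rotvec())
    print("knob",k,"rotvec deg",d.round(2),"| shift cur tool mm",(T.T@(p-st["position"])*1000).round(1),"| in target tool",(Q.T@(p-st["position"])*1000).round(1))
E
python3 -c "
from plan import *
go(3,136.5,40,10)"
```

```text
t 4.67 bar th 115.10 tilt 31.24 side 0.20 seat mm [16.7 11.5 65.5] z 0.250
q [-0.249 -0.302 -0.244  2.139  0.199  0.804 -0.094] F [-0.2  0.6 -0. ] F_tool [ 0.6  0.1 -0.1] M_tool [ 0.51  0.29 -0.05] w mm 44.8
knob 3 rotvec deg [ 17.65  11.98 -18.98] | shift cur tool mm [ -35.5 -109.6  -23.7] | in target tool [   4.5 -117.2    8.7]
```

Call:
{"method": "step_arm", "body": {
  "rows": [
    [[3.5,2.4,-3.8],[0,-5,-5],45],
    [[3.5,2.4,-3.8],[0,-5,-5],45],
    [[3.5,2.4,-3.8],[0,-10,-5],45],
    [[3.5,2.4,-3.8],[0,-15,0],45],
    [[3.5,2.4,-3.8],[0,-15,0],45]
  ]
}}

```text
time: 5.08
position: [0.4544, 0.1327, 0.2475]
tool_rot: [1.049, 2.801, 0.082]
ft_force: [0.6, 0.0, -0.7]
grip_width: 0.517
```

```bash
python3 -c "
from plan import *
go(3,136.5,40,10)"
```

```text
t 5.08 bar th 137.42 tilt 9.10 side -0.70 seat mm [-27.9 -28.1  90.7] z 0.248
q [-0.311 -0.178 -0.066  1.957  0.051  1.214  0.462] F [ 0.6  0.  -0.7] F_tool [-0.3  0.4  0.8] M_tool [ 0.11  0.1  -0.04] w mm 44.9
knob 3 rotvec deg [-1.13 -0.13  0.59] | shift cur tool mm [ -2.2 -52.9  16.4] | in target tool [ -2.7 -53.2  15.3]
```

Call:
{"method": "step_arm", "body": {
  "rows": [
    [[-0.5,0,0.3],[-1,-14,3],45],
    [[-0.5,0,0.3],[-1,-14,4],45],
    [[0,0,0],[0,-14,4],45],
    [[0,0,0],[0,-6,2],45],
    [[0,0,0],[0,0,0],45]
  ]
}}

```text
time: 5.5
position: [0.4275, 0.0938, 0.2335]
tool_rot: [1.051, 2.791, 0.109]
ft_force: [-0.0, 0.4, 0.2]
grip_width: 0.518
```

```bash
python3 -c "
from plan import *
go(3,136.5,4,14)
from bench import optics
d=optics.get_image('wrist');np.savez('w3.npz',**d);cv2.imwrite('pics/w3.png',d['frame'][:,:,::-1])"
```

```text
t 5.50 bar th 136.84 tilt 9.92 side 0.05 seat mm [-60.4 -65.   94.5] z 0.234
q [-0.28  -0.271 -0.024  2.06   0.035  1.183  0.536] F [-0.   0.4  0.2] F_tool [ 0.3  0.3 -0.2] M_tool [0.22 0.1  0.04] w mm 45.1
knob 3 rotvec deg [-2.85 -2.91 -0.39] | shift cur tool mm [-7.9  4.9 40.1] | in target tool [-5.8  2.8 40.6]
```

View pics/w3.png

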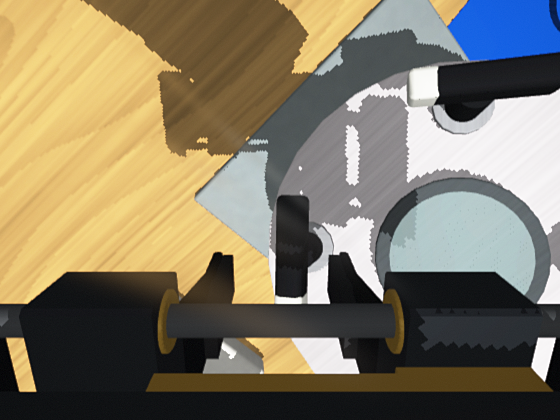

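Knob 3's bar shows vertical at (291,245), nearly centred between the fingers. Its white end is on the near side, hidden by the gripper rail, as expected. Descending.

Call:
{"method": "step_arm", "body": {
  "rows": [
    [[-1,-1,0],[-3,2,6],45],
    [[-1,-1,0],[-3,2,10],45],
    [[-0.8,-0.8,0],[0,0,10],45],
    [[0,0,0],[0,0,6],45],
    [[0,0,0],[0,0,2],45],
    [[0,0,0],[0,0,0],45]
  ]
}}

```text
time: 6.05
position: [0.4461, 0.0991, 0.206]
tool_rot: [1.015, 2.725, 0.16]
ft_force: [-0.5, -0.9, -0.0]
grip_width: 0.516
```

```bash
python3 -c "
from plan import *
go(3,136.5,4,14)"
```

```text
t 6.05 bar th 136.36 tilt 14.56 side 0.25 seat mm [-59.  -61.   61.2] z 0.206
q [-0.273 -0.271 -0.042  2.128  0.053  1.036  0.521] F [-0.5 -0.9 -0. ] F_tool [-0.2 -1.  -0.1] M_tool [ 0.29  0.21 -0.08] w mm 44.9
knob 3 rotvec deg [ 0.57  0.22 -0.01] | shift cur tool mm [-0.4 -8.4  9.3] | in target tool [-0.4 -8.3  9.3]
```

Call:
{"method": "step_arm", "body": {
  "rows": [
    [[0,0,0],[0,-7,3],45],
    [[0,0,0],[0,0,4],45],
    [[0,0,0],[0,0,0],45]
  ]
}}

```text
time: 6.3
position: [0.4442, 0.0945, 0.1987]
tool_rot: [1.013, 2.725, 0.161]
ft_force: [0.1, -0.4, -0.4]
grip_width: 0.518
```

```bash
python3 -c "
from plan import *
go(3,136.5,3,14)
from bench import optics
d=optics.get_image('wrist');np.savez('w4.npz',**d);cv2.imwrite('pics/w4.png',d['frame'][:,:,::-1])"
```

```text
t 6.30 bar th 136.42 tilt 14.61 side 0.28 seat mm [-64.7 -65.5  56.2] z 0.199
q [-0.267 -0.273 -0.038  2.145  0.051  1.021  0.533] F [ 0.1 -0.4 -0.4] F_tool [-0.2 -0.3  0.4] M_tool [ 0.23  0.21 -0.01] w mm 45.1
knob 3 rotvec deg [0.63 0.23 0.06] | shift cur tool mm [-0.2 -2.2  3.7] | in target tool [-0.2 -2.2  3.8]
```

View pics/w4.png

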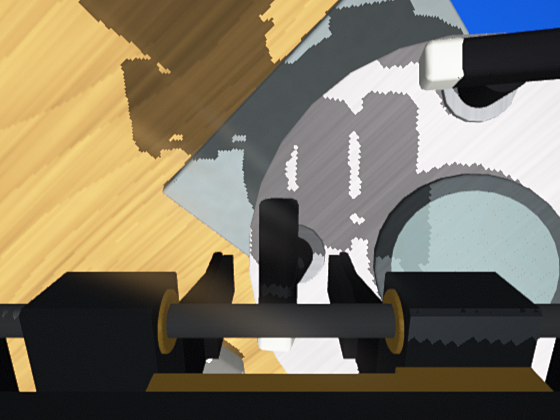

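The bar's centre line (column 278) sits between the fingers at 222 and 345. Closing now.

Call:
{"method": "step_arm", "body": {
  "rows": [
    [[0,0,0],[0,-1,3],30],
    [[0,0,0],[0,0,0],14],
    [[0,0,0],[0,0,0],10],
    [[0,0,0],[0,0,0],10],
    [[0,0,0],[0,0,0],10],
    [[0,0,0],[0,0,0],10]
  ],
  "grip_force": 30
}}

```text
time: 6.85
position: [0.4446, 0.0932, 0.1961]
tool_rot: [1.014, 2.724, 0.16]
ft_force: [-0.9, -1.8, 0.4]
grip_width: 0.2
```

```bash
python3 -c "
from plan import *
go(3,93.7,-2,14)"
```

```text
t 6.85 bar th 136.39 tilt 14.62 side 0.25 seat mm [-65.9 -66.8  53.8] z 0.196
q [-0.266 -0.271 -0.037  2.149  0.052  1.015  0.534] F [-0.9 -1.8  0.4] F_tool [-0.6 -1.8 -0.7] M_tool [ 0.49  0.27 -0.08] w mm 17.4
knob 3 rotvec deg [6.800e-01 2.000e-02 4.157e+01] | shift cur tool mm [-0.7  0.   5.9] | in target tool [-0.5  0.5  5.9]
```

Call:
{"method": "step_arm", "body": {
  "rows": [
    [[0,0,6],[0,0,0.5],10],
    [[0,0,6],[0,0,0.5],10],
    [[0,0,6],[0,0,0.6],10],
    [[0,0,6],[0,0,0.6],10]
  ]
}}

```text
time: 7.18
position: [0.4451, 0.0932, 0.1941]
tool_rot: [1.585, 2.464, 0.23]
ft_force: [-2.0, -1.9, 0.9]
grip_width: 0.2
```

```bash
python3 -c "
from plan import *
go(3,93.7,0,14)"
```

```text
t 7.18 bar th 111.29 tilt 14.66 side 0.22 seat mm [-66.5 -66.8  51.8] z 0.194
q [-0.201 -0.267 -0.092  2.15   0.033  1.008  0.121] F [-2.  -1.9  0.9] F_tool [-1.  -2.3 -1.5] M_tool [ 0.33 -0.   -0.29] w mm 17.4
knob 3 rotvec deg [ 0.69 -0.08 16.9 ] | shift cur tool mm [-0.3 -0.2  1.9] | in target tool [-0.3 -0.1  1.9]
```

Call:
{"method": "step_arm", "body": {
  "rows": [
    [[0,0,6],[0,0,0.6],10],
    [[0,0,6],[0,0,0.6],10],
    [[0,0,5],[0,0,0.5],10],
    [[0,0,0],[0,0,0],10],
    [[0,0,0],[0,0,0],45],
    [[0,0,0],[0,0,0],45]
  ]
}}

```text
time: 7.68
position: [0.4454, 0.0929, 0.1928]
tool_rot: [1.958, 2.208, 0.274]
ft_force: [-0.6, 0.4, 0.9]
grip_width: 0.288
```

```bash
python3 -c "
from plan import *
go(2,182+48,35,18)
from bench import optics
d=optics.get_image('wrist');cv2.imwrite('pics/w5.png',d['frame'][:,:,::-1])"
```

```text
t 7.68 bar th 92.92 tilt 14.68 side 0.14 seat mm [-66.9 -67.1  50.5] z 0.193
q [-0.154 -0.265 -0.132  2.15   0.02   1.003 -0.175] F [-0.6  0.4  0.9] F_tool [ 0.4 -0.3 -1. ] M_tool [ 0.37 -0.08  0.01] w mm 25.0
knob 2 rotvec deg [  -1.16   -4.12 -138.02] | shift cur tool mm [134.7  -4.  -32.5] | in target tool [-98.7  91.4 -33.4]
```

View pics/w5.png

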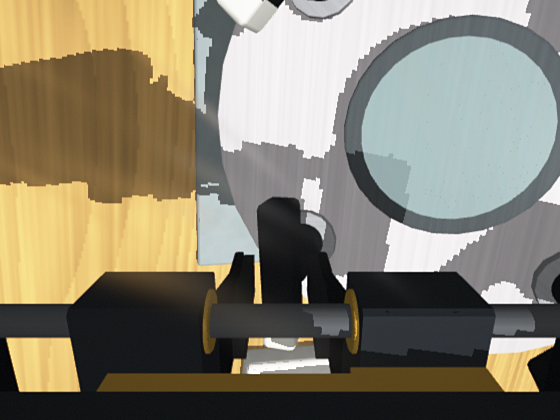

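Call:
{"method": "step_arm", "body": {
  "rows": [
    [[0,0,0],[0,0,0],45],
    [[0,0,0],[0,0,-12],45],
    [[0,0,0],[0,0,-14],45],
    [[0,0,0],[10,0,-14],45],
    [[0,0,4],[30,2,0],45],
    [[0,0,5],[30,5,0],45],
    [[0,0,6],[28,10,0],45]
  ]
}}

```text
time: 8.32
position: [0.4485, 0.1883, 0.2372]
tool_rot: [2.26, 1.936, 0.305]
ft_force: [0.3, 0.5, 0.7]
grip_width: 0.512
```

```bash
python3 -c "
from plan import *
go(2,50.3,35,18)"
```

```text
t 8.32 bar th 76.51 tilt 14.51 side 0.02 seat mm [-35.1  27.8  83. ] z 0.237
q [-0.16  -0.208 -0.324  2.008  0.039  1.099 -0.654] F [0.3 0.5 0.7] F_tool [ 0.5  0.4 -0.6] M_tool [ 0.25 -0.18 -0.01] w mm 44.6
knob 2 rotvec deg [-3.17  1.51 25.96] | shift cur tool mm [ 31.4 -39.2   7.8] | in target tool [ 10.8 -49.3   5.8]
```

Call:
{"method": "step_arm", "body": {
  "rows": [
    [[-0.8,0.4,6.5],[8,-8,1],45],
    [[-0.8,0.4,6.5],[7,-11,1],45],
    [[-0.8,0.4,6.5],[4,-12,1],45],
    [[-0.7,0.3,5.5],[2,-12,1],45],
    [[0,0,0],[0,0,0],45]
  ]
}}

```text
time: 8.73
position: [0.4168, 0.234, 0.2261]
tool_rot: [2.646, 1.392, 0.445]
ft_force: [0.2, -0.6, 0.4]
grip_width: 0.514
```

```bash
python3 -c "
from plan import *
go(2,50.3,3,23)"
```

```text
t 8.73 bar th 50.49 tilt 18.24 side 0.53 seat mm [-65.   75.6  88.6] z 0.226
q [-0.147 -0.268 -0.464  2.076  0.042  1.027 -1.232] F [ 0.2 -0.6  0.4] F_tool [-0.3  0.6 -0.3] M_tool [ 0.28 -0.33 -0.05] w mm 44.7
knob 2 rotvec deg [-4.03  2.58  0.69] | shift cur tool mm [-2.9 10.5 35. ] | in target tool [-4.3  8.  35.5]
```

Call:
{"method": "step_arm", "body": {
  "rows": [
    [[-0.7,0.4,0.2],[-2,4,6],45],
    [[-0.7,0.4,0.2],[-1,3,7],45],
    [[-0.7,0.4,0],[0,0,7],45],
    [[0,0,0],[0,0,0],45]
  ]
}}

```text
time: 9.07
position: [0.4302, 0.2261, 0.2083]
tool_rot: [2.613, 1.38, 0.501]
ft_force: [-1.3, -0.2, -0.9]
grip_width: 0.517
```

```bash
python3 -c "
from plan import *
go(2,50.3,3,21)
from bench import optics
d=optics.get_image('wrist');cv2.imwrite('pics/w6.png',d['frame'][:,:,::-1])"
```

```text
t 9.07 bar th 51.06 tilt 20.93 side 0.12 seat mm [-63.6  66.7  66.7] z 0.208
q [-0.14  -0.265 -0.468  2.122  0.08   0.943 -1.249] F [-1.3 -0.2 -0.9] F_tool [-1.  -1.1  0.4] M_tool [ 0.34 -0.51 -0.01] w mm 44.9
knob 2 rotvec deg [-0.13 -0.05  0.77] | shift cur tool mm [-0.3 -1.  14.2] | in target tool [-0.3 -1.  14.2]
```

View pics/w6.png

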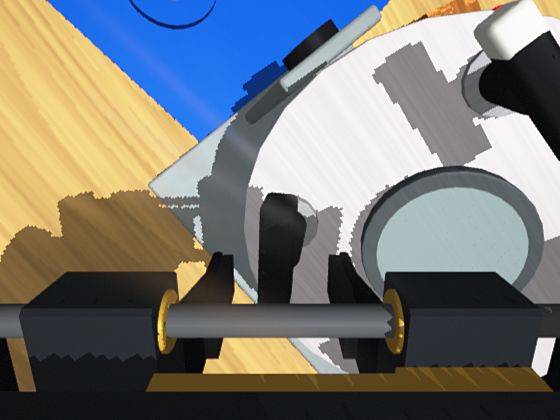

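Knob 2's bar is centred at (281,250) and upright between the jaws. Descending and closing.

Call:
{"method": "step_arm", "body": {
  "rows": [
    [[0,0,0.6],[0,-1,5],45],
    [[0,0,0],[0,0,5],40],
    [[0,0,0],[0,0,1.5],30],
    [[0,0,0],[0,0,0],14],
    [[0,0,0],[0,0,0],10],
    [[0,0,0],[0,0,0],10],
    [[0,0,0],[0,0,0],10],
    [[0,0,0],[0,0,0],10]
  ]
}}

```text
time: 9.78
position: [0.4328, 0.2283, 0.1967]
tool_rot: [2.627, 1.37, 0.497]
ft_force: [3.0, -2.1, -0.7]
grip_width: 0.188
```

```bash
python3 -c "
from plan import *
go(2,3.7,-1.5,21)"
```

```text
t 9.78 bar th 50.40 tilt 20.59 side 0.32 seat mm [-67.4  68.8  55.4] z 0.197
q [-0.136 -0.244 -0.475  2.129  0.086  0.92  -1.267] F [ 3.  -2.1 -0.7] F_tool [-0.3  3.3  1.7] M_tool [-0.54 -0.5   0.17] w mm 16.4
knob 2 rotvec deg [-0.49  0.22 47.21] | shift cur tool mm [-0.3  2.3  6.7] | in target tool [1.4 1.7 6.8]
```

Call:
{"method": "step_arm", "body": {
  "rows": [
    [[0,0,6],[0,0.2,0.8],10],
    [[0,0,6],[0,0.2,0.8],10],
    [[0,0,6],[0,0,0.8],10],
    [[0,0,6],[0,0,0.8],10],
    [[0,0,6],[0,0,0.8],10]
  ]
}}

```text
time: 10.2
position: [0.4339, 0.2284, 0.1946]
tool_rot: [2.979, 0.638, 0.55]
ft_force: [-1.3, -0.3, 1.4]
grip_width: 0.181
```

```bash
python3 -c "
from plan import *
go(2,3.7,-1.5,21)"
```

```text
t 10.20 bar th 19.69 tilt 20.63 side 0.22 seat mm [-67.6  68.8  53.1] z 0.195
q [-0.05  -0.247 -0.55   2.128  0.062  0.912 -1.785] F [-1.3 -0.3  1.4] F_tool [-0.7 -0.1 -1.7] M_tool [ 0.27 -0.63 -0.21] w mm 15.7
knob 2 rotvec deg [-0.29  0.32 16.33] | shift cur tool mm [0.7 2.  4.4] | in target tool [1.2 1.7 4.4]
```

Call:
{"method": "step_arm", "body": {
  "rows": [
    [[0,0,6],[0,0,1],10],
    [[0,0,6],[0,0,1],10],
    [[0,0,4.5],[0,0,0.8],10],
    [[0,0,0],[0,0,0],10]
  ]
}}

```text
time: 10.53
position: [0.4347, 0.2286, 0.1931]
tool_rot: [-3.078, -0.185, -0.563]
ft_force: [-1.2, 0.1, -3.0]
grip_width: 0.182
```

```bash
python3 -c "
from plan import *
go(2,3.7,-1.5,21)"
```

```text
t 10.53 bar th 2.69 tilt 20.70 side 0.15 seat mm [-67.7  68.9  51.4] z 0.193
q [ 2.000e-03 -2.490e-01 -5.940e-01  2.128e+00  4.900e-02  9.060e-01
 -2.075e+00] F [-1.2  0.1 -3. ] F_tool [-2.2 -0.3  2.4] M_tool [ 0.26 -0.67 -0.08] w mm 15.9
knob 2 rotvec deg [-0.17  0.29 -1.  ] | shift cur tool mm [1.  1.8 2.7] | in target tool [0.9 1.8 2.7]
```

Call:
{"method": "step_arm", "body": {
  "rows": [
    [[0,0,0],[0,0,0],45],
    [[0,0,0],[0,0,0],45],
    [[0,0,0],[0,0,-10],45],
    [[0,0,0],[0,0,-14],45],
    [[0,0,0],[0,0,-14],45],
    [[0,0,-6],[20,20,-5],45],
    [[0,0,-6],[21,20,-5],45],
    [[0,0,-6],[23,18,-5],45]
  ]
}}

```text
time: 11.2
position: [0.4834, 0.1869, 0.273]
tool_rot: [2.957, 0.699, 0.549]
ft_force: [-0.3, -0.0, -0.1]
grip_width: 0.514
```

```bash
python3 -c "
from plan import *
go(4,51.3,35,25)"
```

```text
t 11.20 bar th 22.08 tilt 20.72 side 0.22 seat mm [13.4 24.  95. ] z 0.273
q [-0.137 -0.231 -0.329  1.977  0.07   1.048 -1.601] F [-0.3 -0.  -0.1] F_tool [-0.3 -0.1  0. ] M_tool [ 0.23 -0.49 -0.01] w mm 44.7
knob 4 rotvec deg [ -2.78   3.32 -28.99] | shift cur tool mm [ 15.7 105.1  -1.1] | in target tool [-37.3  99.5   3.3]
```

Call:
{"method": "step_arm", "body": {
  "rows": [
    [[-0.6,0.7,-6],[3,20,0],45],
    [[-0.6,0.7,-6],[0,22,0],45],
    [[-0.6,0.7,-6],[-3,22,0],45],
    [[-0.5,0.6,-6],[-6,18,0],45],
    [[-0.4,0.5,-4],[-5,10,0],45],
    [[0,0,0],[0,0,0],45]
  ]
}}

```text
time: 11.7
position: [0.5378, 0.0995, 0.3018]
tool_rot: [2.554, 1.369, 0.609]
ft_force: [-0.0, -1.0, -0.0]
grip_width: 0.516
```

```bash
python3 -c "
from plan import *
go(4,51.3,3,27)"
```

```text
t 11.70 bar th 52.12 tilt 25.86 side 0.13 seat mm [ 69.3 -67.1  93.9] z 0.302
q [-0.15  -0.25  -0.119  1.969  0.067  0.978 -0.884] F [-0. -1. -0.] F_tool [-0.9  0.5  0. ] M_tool [ 0.47 -0.45 -0.01] w mm 44.9
knob 4 rotvec deg [-0.98  0.6   0.88] | shift cur tool mm [ 1.2  1.9 40.9] | in target tool [ 0.8  1.2 40.9]
```

Call:
{"method": "step_arm", "body": {
  "rows": [
    [[-0.4,0.2,0.4],[0,0,8],45],
    [[-0.4,0.2,0.3],[0,0,10],45],
    [[0,0,0],[0,0,8],45],
    [[0,0,0],[0,0,0],45]
  ]
}}

```text
time: 12.03
position: [0.5497, 0.103, 0.2792]
tool_rot: [2.557, 1.341, 0.635]
ft_force: [-1.2, -0.5, -0.6]
grip_width: 0.512
```

```bash
python3 -c "
from plan import *
go(4,51.3,3,27)
from bench import optics
d=optics.get_image('wrist');cv2.imwrite('pics/w7.png',d['frame'][:,:,::-1])"
```

```text
t 12.03 bar th 51.15 tilt 26.96 side 0.08 seat mm [ 67.7 -64.5  68.3] z 0.279
q [-0.143 -0.225 -0.131  2.     0.08   0.904 -0.918] F [-1.2 -0.5 -0.6] F_tool [-1.2 -0.8 -0.1] M_tool [ 0.51 -0.48 -0.05] w mm 44.5
knob 4 rotvec deg [-0.08 -0.04 -0.15] | shift cur tool mm [-1.6  2.3 15.3] | in target tool [-1.6  2.3 15.3]
```

View pics/w7.png

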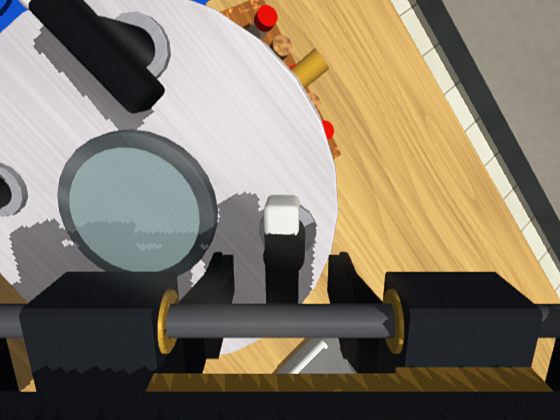

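Knob 4's bar, with its white end at (282,215), is upright and centred at column 284. Descending and gripping.

Call:
{"method": "step_arm", "body": {
  "rows": [
    [[0,0,0],[-1.5,1.5,5],45],
    [[0,0,0],[0,0,6],40],
    [[0,0,0],[0,0,2],30],
    [[0,0,0],[0,0,0],14],
    [[0,0,0],[0,0,0],10],
    [[0,0,0],[0,0,0],10],
    [[0,0,0],[0,0,0],10],
    [[0,0,0],[0,0,0],10]
  ]
}}

```text
time: 12.75
position: [0.5566, 0.1031, 0.2675]
tool_rot: [2.556, 1.343, 0.636]
ft_force: [0.1, 0.5, -2.2]
grip_width: 0.185
```

```bash
python3 -c "
from plan import *
go(4,3.7,-1.5,27)"
```

```text
t 12.75 bar th 51.22 tilt 26.98 side 0.15 seat mm [ 67.3 -64.8  54.7] z 0.267
q [-0.143 -0.203 -0.13   2.007  0.083  0.876 -0.918] F [ 0.1  0.5 -2.2] F_tool [-0.2 -1.   2. ] M_tool [ 0.34 -0.42 -0.09] w mm 16.1
knob 4 rotvec deg [-0.15 -0.05 47.62] | shift cur tool mm [-1.6  1.8  6.2] | in target tool [0.3 2.4 6.2]
```

Call:
{"method": "step_arm", "body": {
  "rows": [
    [[0,0,6],[0,0,0.9],10],
    [[0,0,6],[0,0,0.9],10],
    [[0,0,6],[0,0,0.9],10],
    [[0,0,6],[0,0,0.9],10],
    [[0,0,6],[0,0,0.9],10]
  ]
}}

```text
time: 13.17
position: [0.5585, 0.1029, 0.2652]
tool_rot: [2.926, 0.631, 0.714]
ft_force: [-0.3, -1.5, 0.1]
grip_width: 0.179
```

```bash
python3 -c "
from plan import *
go(4,3.7,-1.5,27)"
```

```text
t 13.17 bar th 20.19 tilt 27.08 side 0.08 seat mm [ 67.7 -65.2  51.8] z 0.265
q [-0.074 -0.198 -0.19   2.006  0.067  0.867 -1.446] F [-0.3 -1.5  0.1] F_tool [-0.8  1.2 -0.3] M_tool [ 0.2  -0.59 -0.25] w mm 15.6
knob 4 rotvec deg [-0.06 -0.09 16.55] | shift cur tool mm [-0.9  1.8  3.3] | in target tool [-0.3  2.   3.3]
```

Call:
{"method": "step_arm", "body": {
  "rows": [
    [[0,0,6],[0,0,0.9],10],
    [[0,0,6],[0,0,0.9],10],
    [[0,0,4.5],[0,0,0.8],10],
    [[0,0,0],[0,0,0],10],
    [[0,0,0],[0,0,0],10]
  ]
}}

```text
time: 13.58
position: [0.5594, 0.1025, 0.2639]
tool_rot: [-3.043, -0.185, -0.736]
ft_force: [0.8, 0.5, -0.7]
grip_width: 0.181
```

```bash
python3 -c "
from plan import *
go(4,3.7,-1.5,27)"
```

```text
t 13.58 bar th 2.88 tilt 27.13 side 0.03 seat mm [ 67.7 -65.6  50.2] z 0.264
q [-0.035 -0.196 -0.223  2.006  0.058  0.862 -1.741] F [ 0.8  0.5 -0.7] F_tool [ 0.4 -0.4  1. ] M_tool [ 0.21 -0.48 -0.01] w mm 15.8
knob 4 rotvec deg [-0.03 -0.13 -0.82] | shift cur tool mm [-0.5  1.5  1.7] | in target tool [-0.5  1.5  1.7]
```

Call:
{"method": "step_arm", "body": {
  "rows": [
    [[0,0,0],[0,0,0],45],
    [[0,0,0],[0,0,0],45],
    [[0,0,0],[0,0,-10],45],
    [[0,0,0],[0,0,-14],45],
    [[0,0,0],[0,0,-12],45],
    [[0,0,-7],[0,-20,0],45],
    [[0,0,-7],[-2,-24,0],45],
    [[0,0,-7],[-6,-24,0],45],
    [[0,0,-7],[-9,-23,0],45]
  ]
}}

```text
time: 14.33
position: [0.5049, 0.178, 0.2879]
tool_rot: [2.801, 0.904, 0.703]
ft_force: [-0.1, 0.3, 0.2]
grip_width: 0.511
```

```bash
python3 -c "
from plan import *
go(1,93,30,30)"
```

```text
t 14.33 bar th 31.67 tilt 27.64 side -0.08 seat mm [38.9 13.5 96.6] z 0.288
q [-0.162 -0.279 -0.299  2.02   0.124  0.945 -1.465] F [-0.1  0.3  0.2] F_tool [ 0.2 -0.3 -0.2] M_tool [ 0.31 -0.61 -0.03] w mm 44.5
knob 1 rotvec deg [ -2.16   1.22 -61.24] | shift cur tool mm [ 53.3 -30.1  14.3] | in target tool [52.  31.6 15.6]
```

Call:
{"method": "step_arm", "body": {
  "rows": [
    [[-0.2,0.1,-7],[7,-4,1],45],
    [[-0.2,0.1,-7],[7,-3.5,1],45],
    [[-0.2,0.1,-7],[7.5,-2.5,1],45],
    [[-0.2,0.1,-7],[7.5,-1.5,1],45],
    [[-0.2,0.1,-7],[7.5,-0.5,1],45],
    [[-0.2,0.1,-7],[7.5,0.7,1],45],
    [[-0.2,0.1,-7],[7,1.7,1],45],
    [[0,0,-7],[0,0,0],45],
    [[0,0,0],[0,0,0],45]
  ]
}}

```text
time: 15.08
position: [0.5208, 0.238, 0.3021]
tool_rot: [1.881, 1.998, 0.536]
ft_force: [0.0, 0.7, -0.5]
grip_width: 0.515
```

```bash
python3 -c "
from plan import *
go(1,93,-2.5,30)
from bench import optics
d=optics.get_image('wrist');cv2.imwrite('pics/w8.png',d['frame'][:,:,::-1])"
```

```text
t 15.08 bar th 89.35 tilt 29.60 side 0.16 seat mm [63.4 72.3 97.9] z 0.302
q [-0.323 -0.202 -0.276  1.948  0.244  0.95  -0.644] F [ 0.   0.7 -0.5] F_tool [ 0.7 -0.2  0.5] M_tool [ 0.64 -0.12  0.02] w mm 44.8
knob 1 rotvec deg [-0.39 -0.17 -3.65] | shift cur tool mm [-5.2  5.9 50.2] | in target tool [-5.4  5.2 50.2]
```

View pics/w8.png

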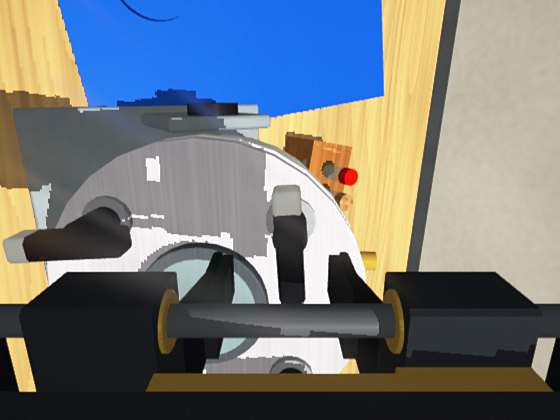

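Knob 1's bar, with its white end at (287,198), stands where I left it, a few degrees off the jaws as computed. Descending.

Call:
{"method": "step_arm", "body": {
  "rows": [
    [[-0.2,0,-1.8],[-2.5,2.5,8],45],
    [[-0.2,0,-1.8],[-2.5,2.5,10],45],
    [[0,0,0],[0,0,10],45],
    [[0,0,0],[0,0,8],45],
    [[0,0,0],[0,0,0],45]
  ]
}}

```text
time: 15.55
position: [0.5443, 0.2352, 0.2758]
tool_rot: [1.825, 2.028, 0.537]
ft_force: [0.2, -0.7, -0.6]
grip_width: 0.521
```

```bash
python3 -c "
from plan import *
go(1,93,-2.5,30)"
```

```text
t 15.55 bar th 91.87 tilt 30.29 side 0.28 seat mm [69.3 67.8 63.3] z 0.276
q [-0.315 -0.153 -0.263  1.965  0.271  0.872 -0.607] F [ 0.2 -0.7 -0.6] F_tool [-0.7 -0.2  0.6] M_tool [ 0.66 -0.04 -0.07] w mm 45.3
knob 1 rotvec deg [ 0.31 -0.27 -1.13] | shift cur tool mm [-0.6 -1.7 15.9] | in target tool [-0.5 -1.6 15.9]
```

Call:
{"method": "step_arm", "body": {
  "rows": [
    [[0,0,-1],[0,-1.5,6],45],
    [[0,0,0],[0,0,6],40],
    [[0,0,0],[0,0,2.5],30],
    [[0,0,0],[0,0,0],14],
    [[0,0,0],[0,0,0],10],
    [[0,0,0],[0,0,0],10],
    [[0,0,0],[0,0,0],10],
    [[0,0,0],[0,0,0],10]
  ]
}}

```text
time: 16.22
position: [0.5505, 0.2358, 0.261]
tool_rot: [1.809, 2.041, 0.531]
ft_force: [1.5, 1.1, -2.3]
grip_width: 0.177
```

```bash
python3 -c "
from plan import *
go(1,46,-7,30)"
```

```text
t 16.22 bar th 92.75 tilt 30.24 side 0.27 seat mm [66.7 68.  47.5] z 0.261
q [-0.314 -0.131 -0.263  1.976  0.285  0.842 -0.604] F [ 1.5  1.1 -2.3] F_tool [1.  0.2 2.8] M_tool [ 0.48 -0.07 -0.07] w mm 15.4
knob 1 rotvec deg [ 0.13 -0.35 46.73] | shift cur tool mm [-0.9  0.6  4.4] | in target tool [-0.1  1.   4.4]
```

Call:
{"method": "step_arm", "body": {
  "rows": [
    [[0,0,6],[0,0,0.7],10],
    [[0,0,6],[0,0,0.7],10],
    [[0,0,6],[0,0,0.7],10],
    [[0,0,6],[0,0,0.7],10],
    [[0,0,6],[0,0,0.7],10],
    [[0,0,6],[0,0,0.7],10]
  ]
}}

```text
time: 16.72
position: [0.552, 0.2361, 0.2579]
tool_rot: [2.458, 1.41, 0.694]
ft_force: [0.2, -1.3, -2.0]
grip_width: 0.186
```

```bash
python3 -c "
from plan import *
go(1,46,-7,30)"
```

```text
t 16.72 bar th 55.53 tilt 30.32 side 0.21 seat mm [66.3 68.2 44. ] z 0.258
q [-0.261 -0.126 -0.312  1.977  0.281  0.833 -1.252] F [ 0.2 -1.3 -2. ] F_tool [-1.6 -0.1  1.7] M_tool [ 0.43 -0.35 -0.32] w mm 16.2
knob 1 rotvec deg [ 0.11 -0.37  9.53] | shift cur tool mm [-0.3  1.3  1. ] | in target tool [-0.1  1.3  1. ]
```

Call:
{"method": "step_arm", "body": {
  "rows": [
    [[0,0,4],[0,0,0.4],10],
    [[0,0,3],[0,0,0.3],10],
    [[0,0,1.5],[0,0,0.1],10],
    [[0,0,0],[0,0,0],10]
  ]
}}

```text
time: 17.05
position: [0.5524, 0.2362, 0.2571]
tool_rot: [2.589, 1.225, 0.727]
ft_force: [0.3, -0.2, -2.0]
grip_width: 0.181
```

```bash
python3 -c "
from plan import *
go(1,46,-7,30)"
```

```text
t 17.05 bar th 46.52 tilt 30.39 side 0.20 seat mm [66.3 68.2 43.2] z 0.257
q [-0.248 -0.125 -0.325  1.978  0.281  0.829 -1.409] F [ 0.3 -0.2 -2. ] F_tool [-0.7 -0.4  1.9] M_tool [ 0.33 -0.31 -0.22] w mm 15.7
knob 1 rotvec deg [ 0.14 -0.41  0.51] | shift cur tool mm [-0.1  1.4  0.2] | in target tool [-0.1  1.4  0.2]
```

Call:
{"method": "step_arm", "body": {
  "rows": [
    [[0,0,0],[0,0,0],45],
    [[0,0,0],[0,0,0],45],
    [[0,0,0],[0,0,-10],45],
    [[0,0,0],[0,0,-14],45],
    [[0,0,0],[0,0,-14],45]
  ]
}}

```text
time: 17.47
position: [0.5315, 0.2337, 0.2889]
tool_rot: [2.59, 1.228, 0.718]
ft_force: [0.0, 0.2, 0.4]
grip_width: 0.462
```

```bash
python3 -c "
from plan import *
go(3,93,30,11)"
```

```text
t 17.47 bar th 46.63 tilt 30.07 side 0.11 seat mm [65.3 67.2 81.3] z 0.289
q [-0.257 -0.185 -0.321  1.961  0.242  0.906 -1.378] F [0.  0.2 0.4] F_tool [ 0.4  0.  -0.3] M_tool [ 0.46 -0.53 -0.03] w mm 40.2
knob 3 rotvec deg [ 18.34  -6.89 -45.69] | shift cur tool mm [-188.6   -4.     5.5] | in target tool [-128.2 -129.6   48.7]
```

Call:
{"method": "step_arm", "body": {
  "rows": [
    [[2.6,-1,-6.5],[-18,0,-3],45],
    [[2.6,-1,-6.5],[-22,-3,0],45],
    [[2.6,-1,-6.5],[-22,-6,0],45],
    [[2.6,-1,-6.5],[-21,-8,0],45],
    [[2.6,-1,-6.5],[-20,-10,2],45]
  ]
}}

```text
time: 17.88
position: [0.4669, 0.1576, 0.2673]
tool_rot: [2.19, 1.994, 0.389]
ft_force: [0.7, -0.5, 0.5]
grip_width: 0.518
```

```bash
python3 -c "
from plan import *
go(3,93,30,11)"
```

```text
t 17.88 bar th 79.90 tilt 17.25 side 2.22 seat mm [-5.4 -4.2 99.9] z 0.267
q [-0.314 -0.256 -0.095  2.004  0.043  1.096 -0.517] F [ 0.7 -0.5  0.5] F_tool [-0.4  0.9 -0.3] M_tool [ 0.39 -0.13 -0.06] w mm 45.0
knob 3 rotvec deg [  6.12  -2.6  -12.43] | shift cur tool mm [-72.7 -43.   32.5] | in target tool [-60.5 -53.6  40.7]
```

Call:
{"method": "step_arm", "body": {
  "rows": [
    [[3,-1.3,-6],[-16,-8,3],45],
    [[3,-1.3,-6],[-16,-11,5],45],
    [[0,0,0],[-16,-13,8],45],
    [[0,0,0],[-8,-10,8],45],
    [[0,0,0],[0,0,0],45]
  ]
}}

```text
time: 18.3
position: [0.4313, 0.096, 0.2371]
tool_rot: [1.981, 2.253, 0.208]
ft_force: [0.1, -0.4, 0.2]
grip_width: 0.518
```

```bash
python3 -c "
from plan import *
go(3,93,-1.5,13)"
```

```text
t 18.30 bar th 93.51 tilt 11.03 side 0.11 seat mm [-55.2 -63.1  95.4] z 0.237
q [-0.304 -0.279 -0.009  2.062  0.045  1.171 -0.199] F [ 0.1 -0.4  0.2] F_tool [-0.4  0.1 -0.1] M_tool [ 0.27 -0.05 -0.01] w mm 45.1
knob 3 rotvec deg [-1.96 -0.21  0.44] | shift cur tool mm [-4.5  5.4 48.1] | in target tool [-4.3  3.8 48.2]
```

Call:
{"method": "step_arm", "body": {
  "rows": [
    [[-0.6,0,0.2],[-2,1,7],45],
    [[-0.6,0,0.2],[-2,1,9],45],
    [[-0.6,0,0],[0,0,9],45],
    [[0,0,0],[0,0,6],45],
    [[0,0,0],[0,0,0],45]
  ]
}}

```text
time: 18.72
position: [0.4437, 0.0958, 0.2108]
tool_rot: [1.968, 2.225, 0.26]
ft_force: [-0.5, 0.3, 0.4]
grip_width: 0.513
```

```bash
python3 -c "
from plan import *
go(3,93,-1.5,13)
from bench import optics
d=optics.get_image('wrist');cv2.imwrite('pics/w9.png',d['frame'][:,:,::-1])"
```

```text
t 18.72 bar th 93.08 tilt 13.55 side 0.45 seat mm [-58.7 -64.1  66.6] z 0.211
q [-0.298 -0.27  -0.01   2.115  0.051  1.065 -0.204] F [-0.5  0.3  0.4] F_tool [ 0.3 -0.4 -0.5] M_tool [ 0.34 -0.06 -0.03] w mm 44.6
knob 3 rotvec deg [ 0.57 -0.42  0.08] | shift cur tool mm [-3.1 -2.5 19.8] | in target tool [-2.9 -2.3 19.8]
```

View pics/w9.png

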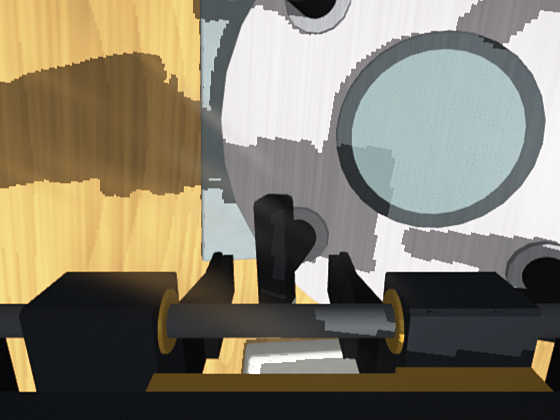

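Knob 3's bar at (275,250) is upright between the fingers, about 2 mm left of centre as computed. Descending and gripping.

Call:
{"method": "step_arm", "body": {
  "rows": [
    [[0,0,0],[-3,-2,7],45],
    [[0,0,0],[0,0,7],40],
    [[0,0,0],[0,0,4],34],
    [[0,0,0],[0,0,0],14],
    [[0,0,0],[0,0,0],10],
    [[0,0,0],[0,0,0],10],
    [[0,0,0],[0,0,0],10],
    [[0,0,0],[0,0,0],10]
  ]
}}

```text
time: 19.43
position: [0.4455, 0.0938, 0.1922]
tool_rot: [1.967, 2.23, 0.256]
ft_force: [1.5, 0.2, -1.2]
grip_width: 0.214
```

```bash
python3 -c "
from plan import *
go(3,46,-6,13)"
```

```text
t 19.43 bar th 93.20 tilt 13.32 side 0.45 seat mm [-67.1 -66.2  50. ] z 0.192
q [-0.297 -0.25  -0.004  2.137  0.051  1.027 -0.198] F [ 1.5  0.2 -1.2] F_tool [-0.   1.2  1.6] M_tool [ 0.11 -0.1  -0.12] w mm 18.7
knob 3 rotvec deg [ 0.15 -0.55 45.44] | shift cur tool mm [-1.1  1.8  5.7] | in target tool [0.6 2.  5.7]
```

Call:
{"method": "step_arm", "body": {
  "rows": [
    [[0,0,6],[0,0.2,0.9],10],
    [[0,0,6],[0,0.2,0.9],10],
    [[0,0,6],[0,0,0.9],10],
    [[0,0,6],[0,0,0.9],10],
    [[0,0,6],[0,0,0.9],10],
    [[0,0,6],[0,0,0.9],10]
  ]
}}

```text
time: 19.93
position: [0.4466, 0.0938, 0.1895]
tool_rot: [2.624, 1.513, 0.323]
ft_force: [-2.9, -1.5, 2.8]
grip_width: 0.208
```

```bash
python3 -c "
from plan import *
go(3,46,-6,13)"
```

```text
t 19.93 bar th 54.34 tilt 13.35 side 0.35 seat mm [-67.6 -66.3  47.1] z 0.190
q [-0.207 -0.243 -0.082  2.137  0.029  1.018 -0.826] F [-2.9 -1.5  2.8] F_tool [-2.3 -1.1 -3.4] M_tool [ 0.54 -0.5  -0.25] w mm 18.1
knob 3 rotvec deg [ 0.05 -0.49  8.23] | shift cur tool mm [0.1 1.6 2.8] | in target tool [0.3 1.6 2.8]
```

Call:
{"method": "step_arm", "body": {
  "rows": [
    [[0,0,4],[0,0,0.8],10],
    [[0,0,3],[0,0,0.6],10],
    [[0,0,1.5],[0,0,0.3],10],
    [[0,0,0],[0,0,0],10]
  ]
}}

```text
time: 20.27
position: [0.4467, 0.0939, 0.1889]
tool_rot: [2.748, 1.308, 0.335]
ft_force: [-1.4, -0.0, -0.5]
grip_width: 0.203
```

```bash
python3 -c "
from plan import *
go(3,46,-6,13)"
```

```text
t 20.27 bar th 45.22 tilt 13.38 side 0.29 seat mm [-67.8 -66.3  46.5] z 0.189
q [-0.186 -0.242 -0.102  2.137  0.024  1.016 -0.98 ] F [-1.4 -0.  -0.5] F_tool [-0.9 -1.1  0.1] M_tool [ 0.26 -0.26 -0.2 ] w mm 17.7
knob 3 rotvec deg [ 0.08 -0.47 -0.8 ] | shift cur tool mm [0.3 1.7 2.2] | in target tool [0.3 1.7 2.2]
```

Call:
{"method": "step_arm", "body": {
  "rows": [
    [[0,0,0],[0,0,0],45],
    [[0,0,0],[0,0,0],45],
    [[0,0,0],[0,0,-12],45],
    [[0,0,0],[0,0,-14],45],
    [[0,0,0],[0,0,-14],45],
    [[0,0,-7],[0,0,-10],45],
    [[0,0,-7],[10,-10,0],45],
    [[0,0,-7],[10,-10,0],45],
    [[0,0,-7],[10,-9,0],45],
    [[0,0,-7],[10,-7,0],45],
    [[0,0,-7],[10,-5,0],45],
    [[0,0,-7],[10,-4,0],45]
  ]
}}

```text
time: 21.27
position: [0.4136, 0.1652, 0.2381]
tool_rot: [1.877, 2.288, 0.258]
ft_force: [-0.6, -0.1, -0.6]
grip_width: 0.516
```

```bash
python3 -c "
from plan import *
go(2,182,32,18)
from bench import optics
d=optics.get_image('wrist');cv2.imwrite('pics/w10.png',d['frame'][:,:,::-1])"
```

```text
t 21.27 bar th 97.51 tilt 13.98 side 0.46 seat mm [-65.5   7.2 103.1] z 0.238
q [-0.324 -0.301 -0.158  2.082  0.047  1.13  -0.299] F [-0.6 -0.1 -0.6] F_tool [ 0.  -0.8  0.5] M_tool [ 0.35 -0.01 -0.03] w mm 44.9
knob 2 rotvec deg [ -2.48  -3.69 -84.89] | shift cur tool mm [58.7 12.3 21. ] | in target tool [-5.6 59.8 20.9]
```

View pics/w10.png

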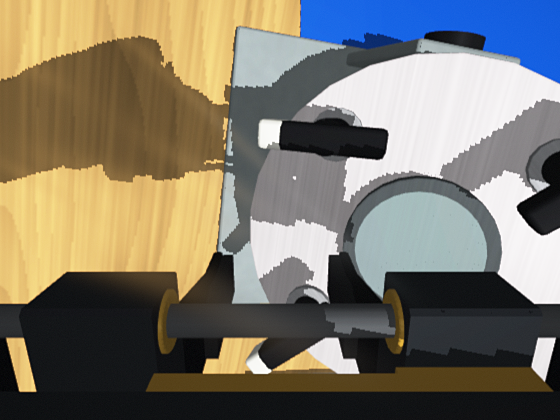

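Call:
{"method": "step_arm", "body": {
  "rows": [
    [[-0.3,0,-7],[8,6,6],45],
    [[-0.3,0,-7],[11,5,3],45],
    [[-0.3,-0.2,-7],[11,5.5,2],45],
    [[-0.3,-0.3,-7],[10,6.5,0],45],
    [[-0.3,-0.3,-7],[9,8,0],45],
    [[-0.3,-0.3,-7],[0,0,0],45],
    [[-0.3,-0.3,-7],[0,0,0],45],
    [[-0.3,-0.3,-7],[0,0,0],45],
    [[0,-0.3,-7],[0,0,0],45],
    [[0,-0.3,-7],[0,0,0],45],
    [[0,-0.3,-7],[0,0,0],45],
    [[0,0,0],[0,0,0],45]
  ]
}}

```text
time: 22.32
position: [0.4272, 0.2279, 0.2334]
tool_rot: [0.01, 2.82, 0.052]
ft_force: [-0.1, 0.0, -0.0]
grip_width: 0.516
```

```bash
python3 -c "
from plan import *
go(2,182,20,18)"
```

```text
t 22.32 bar th 175.39 tilt 18.48 side 0.72 seat mm [-52.7  68.8  89.5] z 0.233
q [-0.546 -0.251 -0.106  2.072  0.16   1.046  0.851] F [-0.1  0.  -0. ] F_tool [ 0.1  0.  -0. ] M_tool [-0.03  0.39  0.02] w mm 44.9
knob 2 rotvec deg [ 0.73  0.47 -6.62] | shift cur tool mm [ 9.3 -2.6 22.3] | in target tool [ 9.4 -1.2 22.4]
```

Call:
{"method": "step_arm", "body": {
  "rows": [
    [[0,0,-3.3],[5,-1,6],45],
    [[0,0,-3.3],[5,0,8],45],
    [[0,0,0],[0,0,8],45],
    [[0,0,0],[0,0,0],45]
  ]
}}

```text
time: 22.65
position: [0.4267, 0.2275, 0.2101]
tool_rot: [-0.129, 2.813, 0.033]
ft_force: [-0.6, 0.4, -0.5]
grip_width: 0.518
```

```bash
python3 -c "
from plan import *
go(2,182.4,-2,20)
from bench import optics
d=optics.get_image('wrist');cv2.imwrite('pics/w11.png',d['frame'][:,:,::-1])"
```

```text
t 22.65 bar th -179.17 tilt 18.67 side 0.86 seat mm [-65.5  68.5  70. ] z 0.210
q [-0.558 -0.24  -0.098  2.112  0.17   0.993  0.934] F [-0.6  0.4 -0.5] F_tool [0.7 0.5 0.3] M_tool [0.02 0.38 0.03] w mm 45.0
knob 2 rotvec deg [ 0.9  -1.3  -1.41] | shift cur tool mm [-3.5 -1.7 21.8] | in target tool [-2.9 -1.4 21.9]
```

View pics/w11.png

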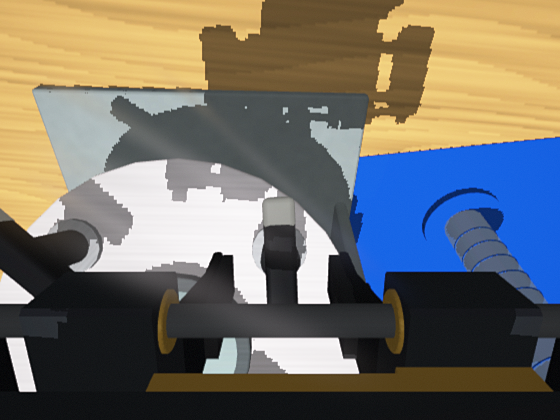

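Knob 2's bar, with its white end at (279,212), is centred between the jaws. Descending and gripping.

Call:
{"method": "step_arm", "body": {
  "rows": [
    [[0,-0.6,-0.7],[-1.5,-1,7],45],
    [[0,-0.6,-0.7],[-1.5,0,8],40],
    [[0,0,0],[0,0,4],34],
    [[0,0,0],[0,0,0],14],
    [[0,0,0],[0,0,0],10],
    [[0,0,0],[0,0,0],10],
    [[0,0,0],[0,0,0],10],
    [[0,0,0],[0,0,0],10]
  ]
}}

```text
time: 23.37
position: [0.4385, 0.2288, 0.1942]
tool_rot: [-0.15, 2.786, 0.035]
ft_force: [2.5, -0.4, -3.6]
grip_width: 0.181
```

```bash
python3 -c "
from plan import *
go(2,136,-6,20)"
```

```text
t 23.37 bar th -178.35 tilt 20.14 side 1.06 seat mm [-63.9  68.9  50.3] z 0.194
q [-0.554 -0.219 -0.097  2.134  0.192  0.928  0.934] F [ 2.5 -0.4 -3.6] F_tool [-1.1 -0.7  4.3] M_tool [ 0.3   0.29 -0.06] w mm 15.8
knob 2 rotvec deg [ 1.07 -0.26 46.54] | shift cur tool mm [ 2.  -1.8  6.8] | in target tool [ 0.2 -2.6  6.8]
```

Call:
{"method": "step_arm", "body": {
  "rows": [
    [[0,0,6],[0.5,-0.3,0.8],10],
    [[0,0,6],[0.4,-0.4,0.8],10],
    [[0,0,6],[0.3,-0.4,0.8],10],
    [[0,0,6],[0.2,-0.4,0.8],10],
    [[0,0,6],[0,-0.4,0.8],10],
    [[0,0,6],[0,-0.4,0.8],10]
  ]
}}

```text
time: 23.87
position: [0.44, 0.2272, 0.1913]
tool_rot: [0.753, 2.702, 0.196]
ft_force: [-0.8, -1.7, 0.7]
grip_width: 0.185
```

```bash
python3 -c "
from plan import *
go(2,136,-6,20)"
```

```text
t 23.87 bar th 145.00 tilt 20.45 side 1.09 seat mm [-64.3  67.2  47.2] z 0.191
q [-0.469 -0.218 -0.169  2.14   0.173  0.911  0.302] F [-0.8 -1.7  0.7] F_tool [-0.4 -1.7 -1. ] M_tool [-0.04  0.45 -0.26] w mm 16.1
knob 2 rotvec deg [ 1.12 -0.36  9.23] | shift cur tool mm [ 1.8 -1.4  3.7] | in target tool [ 1.5 -1.6  3.7]
```

Call:
{"method": "step_arm", "body": {
  "rows": [
    [[0,0,4],[0,-0.3,0.7],10],
    [[0,0,3],[0,-0.2,0.5],10],
    [[0,0,1.5],[0,0,0.3],10],
    [[0,0,0],[0,0,0],10]
  ]
}}

```text
time: 24.2
position: [0.4401, 0.2267, 0.1905]
tool_rot: [0.968, 2.642, 0.233]
ft_force: [0.7, -0.2, -2.7]
grip_width: 0.185
```

```bash
python3 -c "
from plan import *
go(2,136,-6,20)"
```

```text
t 24.20 bar th 135.97 tilt 20.52 side 1.07 seat mm [-64.6  66.7  46.4] z 0.190
q [-0.448 -0.219 -0.187  2.141  0.169  0.908  0.148] F [ 0.7 -0.2 -2.7] F_tool [-0.  -0.4  2.8] M_tool [-0.09  0.46 -0.28] w mm 16.1
knob 2 rotvec deg [ 1.12 -0.38  0.14] | shift cur tool mm [ 1.7 -1.1  2.9] | in target tool [ 1.8 -1.   2.9]
```

Call:
{"method": "step_arm", "body": {
  "rows": [
    [[0,0,0],[0,0,0],45],
    [[0,0,0],[0,0,0],45],
    [[0,0,0],[0,0,-12],45],
    [[0,0,0],[0,0,-14],45],
    [[0,0,0],[0,0,-14],45],
    [[0,0,-6],[-20,0,-6],45],
    [[0,0,-6],[-22,2,-6],45],
    [[0,0,-6],[-22,4,-6],45],
    [[0,0,-6],[-22,7,-4],45]
  ]
}}

```text
time: 24.95
position: [0.4907, 0.1907, 0.2776]
tool_rot: [0.359, 2.771, 0.124]
ft_force: [0.4, 1.2, -0.1]
grip_width: 0.513
```

```bash
python3 -c "
from plan import *
go(4,182.4,32,25)"
```

```text
t 24.95 bar th 161.16 tilt 20.38 side 1.00 seat mm [22.2 27.2 94.9] z 0.278
q [-0.486 -0.215 -0.023  1.964  0.146  1.066  0.754] F [ 0.4  1.2 -0.1] F_tool [-0.   1.2  0.2] M_tool [ 0.11  0.37 -0.01] w mm 44.7
knob 4 rotvec deg [  0.32  -4.75 -21.46] | shift cur tool mm [-74.9 -74.1   1.9] | in target tool [-42.2 -96.3   7.3]
```

Call:
{"method": "step_arm", "body": {
  "rows": [
    [[0,-1,-5],[-15,-14,0],45],
    [[0,-1,-5],[-14,-18,0],45],
    [[0,-1,-5],[-11,-19,0],45],
    [[0,-1,-4],[-8,-18,0],45],
    [[0,-0.5,-2],[-5,-12,0],45],
    [[0,0,0],[0,0,0],45]
  ]
}}

```text
time: 25.45
position: [0.5419, 0.0991, 0.2991]
tool_rot: [-0.174, 2.689, 0.015]
ft_force: [0.1, 0.2, -0.8]
grip_width: 0.518
```

```bash
python3 -c "
from plan import *
go(4,182.4,-2,27)"
```

```text
t 25.45 bar th -176.84 tilt 25.59 side 0.44 seat mm [ 71.4 -67.8  89.4] z 0.299
q [-0.467 -0.252  0.152  1.973  0.16   0.986  1.329] F [ 0.1  0.2 -0.8] F_tool [0.2 0.2 0.8] M_tool [-0.1   0.54  0.  ] w mm 45.0
knob 4 rotvec deg [ 0.51 -1.39  0.81] | shift cur tool mm [-0.5  0.3 41.6] | in target tool [ 0.5  0.6 41.6]
```

Call:
{"method": "step_arm", "body": {
  "rows": [
    [[0,-0.7,0.4],[0,1,8],45],
    [[0.3,-0.6,0.4],[0,1,9],45],
    [[0,0,0],[0,0,8],45],
    [[0,0,0],[0,0,0],45]
  ]
}}

```text
time: 25.78
position: [0.5532, 0.1033, 0.2776]
tool_rot: [-0.145, 2.666, 0.018]
ft_force: [-0.5, -0.3, -0.5]
grip_width: 0.516
```

```bash
python3 -c "
from plan import *
go(4,182.6,-2,27)
from bench import optics
d=optics.get_image('wrist');cv2.imwrite('pics/w12.png',d['frame'][:,:,::-1])"
```

```text
t 25.78 bar th -177.93 tilt 27.04 side 0.29 seat mm [ 69.9 -64.4  65.1] z 0.278
q [-0.46  -0.231  0.143  2.007  0.174  0.908  1.291] F [-0.5 -0.3 -0.5] F_tool [ 0.7 -0.2  0.2] M_tool [-0.06  0.61  0.02] w mm 44.9
knob 4 rotvec deg [ 0.29  0.06 -0.51] | shift cur tool mm [ 1.3 -2.8 17.2] | in target tool [ 1.3 -2.7 17.2]
```

View pics/w12.png

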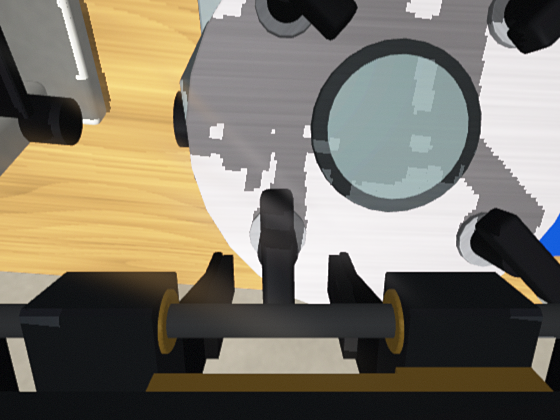

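Knob 4's bar at (277,245) is upright, about 1 mm left of the jaw centre. Descending and gripping.

Call:
{"method": "step_arm", "body": {
  "rows": [
    [[0,0,-0.4],[1,-1.5,6],45],
    [[0,0,0],[0,0,6],40],
    [[0,0,0],[0,0,3],34],
    [[0,0,0],[0,0,0],14],
    [[0,0,0],[0,0,0],10],
    [[0,0,0],[0,0,0],10],
    [[0,0,0],[0,0,0],10],
    [[0,0,0],[0,0,0],10]
  ]
}}

```text
time: 26.5
position: [0.5603, 0.1025, 0.264]
tool_rot: [-0.157, 2.665, 0.014]
ft_force: [0.3, 0.8, -1.0]
grip_width: 0.182
```

```bash
python3 -c "
from plan import *
go(4,136,-6,27)"
```

```text
t 26.50 bar th -177.42 tilt 27.06 side 0.25 seat mm [ 68.5 -65.7  49.9] z 0.264
q [-0.46  -0.209  0.151  2.016  0.173  0.876  1.303] F [ 0.3  0.8 -1. ] F_tool [0.1 0.7 1. ] M_tool [-0.33  0.47 -0.13] w mm 15.8
knob 4 rotvec deg [ 2.600e-01 -4.000e-02  4.672e+01] | shift cur tool mm [ 0.9 -1.4  6. ] | in target tool [-0.4 -1.6  6. ]
```

Call:
{"method": "step_arm", "body": {
  "rows": [
    [[0,0,6],[0.1,0,0.8],10],
    [[0,0,6],[0.1,0,0.8],10],
    [[0,0,6],[0,0,0.8],10],
    [[0,0,6],[0,0,0.8],10],
    [[0,0,6],[0,0,0.8],10],
    [[0,0,6],[0,0,0.8],10]
  ]
}}

```text
time: 27.0
position: [0.5622, 0.1016, 0.2607]
tool_rot: [0.712, 2.592, 0.221]
ft_force: [-1.9, -2.1, -0.4]
grip_width: 0.18
```

```bash
python3 -c "
from plan import *
go(4,136,-6,27)"
```

```text
t 27.00 bar th 145.25 tilt 27.12 side 0.21 seat mm [ 68.3 -66.7  46. ] z 0.261
q [-0.378 -0.198  0.082  2.017  0.149  0.863  0.671] F [-1.9 -2.1 -0.4] F_tool [ 0.5 -2.7 -0.6] M_tool [ 0.32  0.46 -0.2 ] w mm 15.6
knob 4 rotvec deg [ 0.24 -0.04  9.27] | shift cur tool mm [ 0.5 -1.   2.1] | in target tool [ 0.4 -1.   2.1]
```

Call:
{"method": "step_arm", "body": {
  "rows": [
    [[0,0,4],[0,0,0.6],10],
    [[0,0,3],[0,0,0.4],10],
    [[0,0,1.5],[0,0,0.2],10],
    [[0,0,0],[0,0,0],10],
    [[0,0,0],[0,0,0],45],
    [[0,0,0],[0,0,0],45],
    [[0,0,0],[0,0,-12],45],
    [[0,0,0],[0,0,-14],45],
    [[0,0,0],[0,0,-14],45]
  ]
}}

```text
time: 27.75
position: [0.5426, 0.1002, 0.2933]
tool_rot: [0.918, 2.542, 0.266]
ft_force: [-0.3, 0.3, 0.4]
grip_width: 0.464
```

```bash
python3 -c "
from plan import *
go(4,136,-6,27)"
```

```text
t 27.75 bar th 136.29 tilt 26.80 side 0.21 seat mm [ 69.  -66.8  84.1] z 0.293
q [-0.357 -0.254  0.053  1.995  0.14   0.947  0.519] F [-0.3  0.3  0.4] F_tool [ 0.3  0.2 -0.5] M_tool [ 0.29  0.4  -0.04] w mm 40.3
knob 4 rotvec deg [ 0.02 -0.29  0.29] | shift cur tool mm [-1.7  0.9 40.1] | in target tool [-1.5  0.9 40.1]
```

Call:
{"method": "step_arm", "body": {
  "rows": [
    [[3,3,0],[0,0,-10],45],
    [[3,3,0],[0,0,-12],45],
    [[3,3,0],[10,10,-15],45],
    [[3,3,0],[15,15,-20],45],
    [[3,3,0],[20,20,-20],45],
    [[0,0,0],[20,20,-15],45],
    [[0,0,0],[20,20,0],45],
    [[0,0,0],[20,20,0],45],
    [[0,0,0],[20,20,0],45],
    [[0,0,0],[20,20,0],45],
    [[0,0,0],[0,0,0],45]
  ]
}}

```text
time: 28.67
position: [0.4983, 0.3135, 0.3911]
tool_rot: [1.038, 2.88, 0.062]
ft_force: [-1.2, 0.1, -0.7]
grip_width: 0.52
```

```bash
python3 - <<'E'
from plan import *
from bench import optics
where()
for n,box in [("top",(185,160,300,290)),("side",(190,110,320,260))]:
    d=optics.get_image(n);np.savez(n+"1.npz",**d);u0,v0,u1,v1=box
    c=cv2.resize(d["frame"][v0:v1,u0:u1,::-1],None,fx=4,fy=4,interpolation=cv2.INTER_CUBIC);cv2.imwrite(f"pics/{n}1.png",c);cv2.imwrite(f"pics/{n}1f.png",d["frame"][:,:,::-1])
E
```

```text
t 28.67 bar th 139.50 tilt 5.10 side 0.28 seat mm [ 96.2 149.2 182.5] z 0.391
q [-0.554  0.104 -0.087  1.397  0.053  1.563  0.24 ] F [-1.2  0.1 -0.7] F_tool [ 1.  -0.8  0.6] M_tool [0.15 0.11 0.  ] w mm 45.3
```

View pics/top1.png

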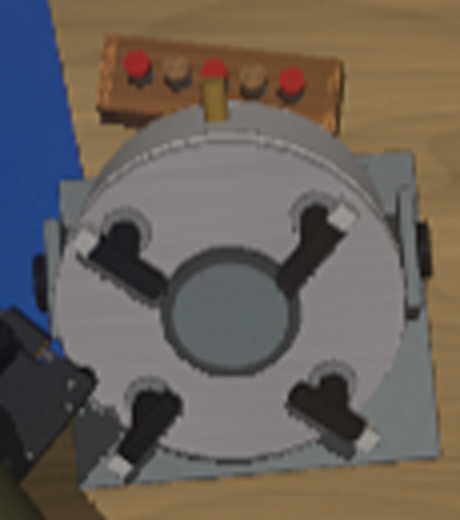

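View pics/side1f.png

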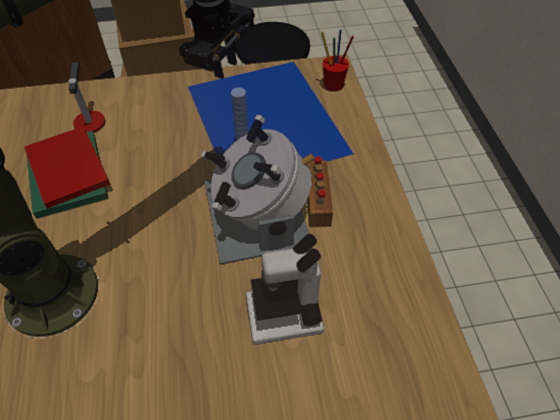

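All four white ends now point outward, at top-crop (85,243), (343,215), (120,465) and (370,440). The bystanders stand where they were. I'll measure the knob angles and the cover's height and tilt.

```bash
python3 - <<'E'
from meas import *
s=np.load("seat.npz");Rs=s["R"];C0=s["C"]
for names in (["top0","side0"],["top1","side1"]):
  ds=[np.load(n+".npz") for n in names]
  m,R,q,col,src,l,S,rms,out=measure(ds,m0=C0)
  ang=np.degrees(np.arccos(min(1,R[:,2]@Rs[:,2])));print(names,"plane vs nominal axis deg %.2f"%ang,"offset mm along n %.2f"%((m-C0)@Rs[:,2]*1000))
  L=(q-C0)@Rs
  for i in(0,1):
    for k in range(4):
      a=np.radians(45+90*k);e=.095*np.array([np.cos(a),np.sin(a)])
      sel=(src==i)&(np.hypot(*(L[:,:2]-e).T)<.042)&(L[:,2]>.040)&(L[:,2]<.072)
      p=L[sel][:,:2]*1000;br=col[sel].max(1);
      (cx,cy),(w,h),an=cv2.minAreaRect(p.astype(np.float32));th=an if w>h else an+90
      wp=p[br>100].mean(0)-np.array([cx,cy]);
      if wp@[np.cos(np.radians(th)),np.sin(np.radians(th))]<0: th+=180
      print(i,k+1,"bar th %.1f size %.0f x %.0f"%(th%360,w,h),"turn %.2f"%(1.7-np.radians((th-45-90*k+180)%360-180)))
for n,b in dict(micro=(315,185,385,265),rack=(200,165,280,195)).items():
  for f in("top0","top1"):
    P=cloud(np.load(f+".npz"));u0,v0,u1,v1=b;p=P[v0:v1,u0:u1].reshape(-1,3);p=p[(p[:,2]>.03)&((n!="rack")|((p[:,0]>.68)&(p[:,2]<.12)))];print(n,f,p.mean(0).round(4))
for f in("side0","side1"):
  P=cloud(np.load(f+".npz"));p=P[80:125,225:250].reshape(-1,3);p=p[(p[:,2]>.08)&(p[:,1]>.38)&(p[:,2]<.23)];print("cyl",f,len(p),p.mean(0).round(4))
E
```

```text
circle cam 0 r 0.1254700160987638 centre [0.52425737 0.16724462 0.18556612] n 45 45
circle cam 1 r 0.12547962100610707 centre [0.52379802 0.16431786 0.18514677] n 47 47
['top0', 'side0'] plane vs nominal axis deg 0.23 offset mm along n -0.02
0 1 bar th 140.2 size 18 x 71 turn 0.04
0 2 bar th 229.7 size 70 x 20 turn 0.05
0 3 bar th 317.1 size 19 x 71 turn 0.09
0 4 bar th 51.5 size 72 x 18 turn 0.01
1 1 bar th 143.2 size 19 x 73 turn -0.01
1 2 bar th 228.2 size 70 x 23 turn 0.07
1 3 bar th 316.5 size 16 x 69 turn 0.10
1 4 bar th 51.2 size 72 x 20 turn 0.02
circle cam 0 r 0.11389874282924527 centre [0.52077184 0.15790451 0.18683363] n 12 16
circle cam 1 r 0.10570853257230126 centre [0.52153162 0.15855487 0.1873739 ] n 7 12
['top1', 'side1'] plane vs nominal axis deg 2.35 offset mm along n 3.28
0 1 bar th 46.5 size 70 x 17 turn 1.67
0 2 bar th 137.8 size 17 x 71 turn 1.65
0 3 bar th 228.4 size 74 x 19 turn 1.64
0 4 bar th 317.9 size 17 x 70 turn 1.65
1 1 bar th 46.3 size 71 x 22 turn 1.68
1 2 bar th 136.8 size 17 x 72 turn 1.67
1 3 bar th 227.2 size 70 x 21 turn 1.66
1 4 bar th 317.7 size 17 x 70 turn 1.65
micro top0 [ 0.5558 -0.1351  0.1883]
micro top1 [ 0.5559 -0.1362  0.1829]
rack top0 [0.7192 0.1885 0.0728]
rack top1 [0.7193 0.1888 0.0731]
cyl side0 512 [0.5302 0.4257 0.1696]
cyl side1 526 [0.5304 0.4258 0.1675]
```

All knobs read 1.64–1.68 rad. The second plane fit latched onto the wrong start height, since the cover is about 9 mm lower now. I'll refit it from the lower start.

```bash
python3 - <<'E'
from meas import *
s=np.load("seat.npz");Rs=s["R"];C0=s["C"]
for names in (["top1"],["side1"],["top1","side1"]):
  d=[np.load(n+".npz") for n in names]
  m,R,q,col,src,l,S,rms,out=measure(d,n0=Rs[:,2],m0=C0-.0085*Rs[:,2])
  print(names,"tilt deg",np.degrees(np.arccos(R[2,2])),"n",R[:,2],"drop mm",(m-C0)@Rs[:,2]*1000,"rms",rms,S.sum())
E
```

```text
circle cam 0 r 0.12511776712887934 centre [0.52853587 0.16744003 0.17898727] n 49 49
['top1'] tilt deg 32.07604539992429 n [-0.52992272 -0.03449673  0.84734402] drop mm -7.880043979591795 rms 0.0019921661282869788 3229
circle cam 0 r 0.12515047490756617 centre [0.52923959 0.16375592 0.17785198] n 46 46
['side1'] tilt deg 32.10080040021832 n [-0.53017257 -0.03625011  0.8471145 ] drop mm -9.058767060756294 rms 0.001643703473237057 3409
circle cam 0 r 0.1251168998002192 centre [0.52877928 0.16751346 0.17828622] n 53 53
circle cam 1 r 0.12515049935242495 centre [0.52898775 0.16373886 0.1782555 ] n 46 46
['top1', 'side1'] tilt deg 32.08044986304034 n [-0.52987695 -0.03616233  0.84730319] drop mm -8.597199011674286 rms 0.0018539696747924888 6572
```

The cover has dropped about 8.6 mm and reads 32.08° of tilt against the nominal 32°. The arm is clear of everything, so I'm handing in.

```bash
python3 -c "
from bench import order,status
s=status.get_state();print(s['time'],s['qd'].round(3),s['ft_force'].round(1))
print(order.close_job())"
```

```text
28.7667 [ 0.03  -0.022  0.047  0.015  0.019  0.007  0.004] [ 0.7 -0.8 -0.3]
the job is handed in; nothing more can be done
None
```

I clamped the cover in two rounds and handed the job in at 28.8 s; no verdict was reported. In round one I turned knobs 1 and 3, then 2 and 4, to about 0.87 rad. In round two I turned 1 and 3, then 2 and 4, to nearly full turn.

**Last checks, from both cameras:**
- **Knobs:** all four read 1.64–1.68 rad, against the required 1.5.
- **Cover height:** it came down about 8.6 mm. Its top centre is at z = 178.3 mm, against a nominal 176.9 mm, which is within the camera calibration.
- **Cover level:** its tilt is 32.08° (nominal 32°), level to about 0.1–0.2° as far as the fit can tell.
- **Bystanders:** the cylinder and tube rack have not measurably moved sideways. The microscope reads about 1 mm off, which is within measurement noise.
- **Arm:** it is clear of everything.

**What disagreed or did not go cleanly:**
- **Joint 2 range:** it read -0.302 and -0.301 rad at two moments between knobs, against its stated limit of -0.3. If the check has no tolerance, that could count against the run. I then worked with a less tilted tool to stay inside the limit.
- **Tilted grip:** knobs 2 and 3 could not be reached squarely, so I gripped them with the tool about 12–19° more upright.
- **Plane fit:** my first fit after the job was wrong because it started from the old cover height. The figures above come from the repeated fit.
- **Camera difference:** the two cameras' values for the cover drop differ by about 1.2 mm (7.9 and 9.1 mm).

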